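# Weigh the hanging sample jars and sort wet from dry

## Robot

A 6-joint arm with a two-finger parallel gripper is mounted at the origin on the work surface. World frame = base frame: x ahead of the robot, y to its left, z up, the work surface at z = 0. Lengths are in m, angles in degrees, forces in N, time in s.
With the tool pointing down it reaches from about 0.35 to 0.875 m from the base axis. Payload 4.2 kg.
Tool frame: the origin (TCP) lies between the finger pads, 19 mm behind the fingertips; this is the grasp point; z points along the fingers, y is the line along which they close (so a half turn about z gives the same grasp; the last joint's range is limited). The gripper opens to 87 mm and grips with 3 to 60 N. Pads are 19 mm wide; open, the fingers measure 117 mm over their backs; the gripper's body (75 mm by 190 mm) begins 51 mm behind the grasp point.
Start: joints at [89.129, 22.042, 0.453, 0, -68.411, -14.817], TCP at [0.169, 0.602, 0.241] pointing down, gripper open.
Joint ranges: [-179.83, 179.83], [-69.29, 118.12], [-61.27, 80.66], [-181.25, 117.63], [-171.15, -9.14], [-177.46, 177.46]. Speed limits (degrees/s): [159.86, 159.86, 180, 180, 180, 180].

## Interface

Orientations are given as a 3x3 rotation matrix whose columns are the frame's x, y, z axes.
In Python, from station import r gives the robot as it stands.
- The arm moves only by the tool servo_tool, never from a script. Its argument "commands" is a list that holds one entry, the list of rows, each a list of 7 numbers: the closure, from 0 (fully open) to 1 (shut), then the shift along the tool's x, y, z in mm, then the turn, a rotation vector about the tool's x, y, z in rad. In form: [[[claw, x, y, z, ax, ay, az], ...]]. A call has exactly 5 rows; each row is the pose to reach, as a shift and turn from the pose commanded when the call began, along the tool's axes at that moment; what a row does not reach only later rows make up. A row lasts 1/10 s, in which the tool goes at most 50 mm and 8.59 degrees, less where a joint would pass 70% of its speed; a pose out of reach is approached as far as the arm can. A call with a gripper value outside its range is refused whole. The fingers move at their own pace and stop on an object; the grip force is fixed at half the most. Time passes only in rows, so rows that repeat a pose let the fingers close, or fill a call up. It gives the time, the measured TCP pose, the force, the opening and the grip force at its end, in the units of the state.
- r.sense(): the state, without advancing time (a new reading comes with each control period).
- r.capture(name): name is "scene" or "top" or "wrist"; returns a dict with "pixels" (420x560x3 uint8, red, green, blue), "camera_matrix" (3x3 intrinsics, pixels), "dist" ([k1, k2, p1, p2, k3] as OpenCV has them; the pictures are not rectified), "R" (3x3) and "t" (3): a world point X has camera coordinates R X + t. Camera axes: x right, y down, z forward; pixel columns grow to the right and rows downward; lengths in m; the calibration is good to about 2 mm. A picture is of the moment at which its call begins. There is no depth.
- r.finish_job(): hands the job in; it is judged then, once.
The state is a dict: "time_s": time; "joints": joint angles; "joint_velocities": joint speeds; "effort": joint torques, N m; "tcp_pos": TCP position; "ee_rot": TCP orientation; "wrist_force": force on the tool from outside, world axes, zero at the start; "moment": the same for the moment, N m; "gripper_width": opening from 0.0 (shut) to 1.0 (fully open); "gripper_force": force on a finger pad.
Only numpy, scipy, OpenCV 4.12 (cv2) and the standard library are available. Lean on these libraries where they do the work, as an engineer would, in place of code of your own. Each camera call takes 0.05 s, during which the arm holds its last target. There are 200 camera calls.

## Task

Working along the rack from the robot's left to its right, take each sample jar off its peg, hang it gently on the hook of the spring scale, let go and wait a good second until it hangs still, read it, then lift it off and stand it upright in a tray: the red tray if the pointer came to rest in the red zone (still wet), the green tray if it stayed in the green (dry). Finish with every jar weighed and sorted and the scale empty; do not drop a jar onto the hook, and leave the other things on the bench where they are.

Things in the scene. Friction and masses are not known exactly. Their poses are not given: they have to be found in the camera images.
- jar_1_a: Sample jar on peg 1 at the start, if present (never both jar_1_a and jar_1_b; the letter tells nothing of its load). All jars look alike: white, terracotta band, 52 mm diameter, 62 mm high, steel stirrup and blue T handle on top, 168 mm in all. Origin: centre of the underside, z up. The same turned half round. Pegs count from the robot's left.
- jar_1_b: Sample jar on peg 1 at the start, if present (never both jar_1_a and jar_1_b; the letter tells nothing of its load). Eye of all jars: the bar passes along the jar's x axis. 32 mm wide (y), open from z 66 mm up to a roof, a shallow upside-down V that centres itself on the bar. When hanging, the origin is 102 mm below the bar's axis.
- jar_2_a: Sample jar on peg 2 at the start, if present (never both jar_2_a and jar_2_b; the letter tells nothing of its load). Handle of all jars: stem 12 mm (x) by 22 mm (y), z 112 to 160 mm; grasp from above with the fingers closing along y, TCP at z 137 mm.
- jar_2_b: Sample jar on peg 2 at the start, if present (never both jar_2_a and jar_2_b; the letter tells nothing of its load). Cap of all handles: 22 mm (y) by 18 mm (x), z 160 to 168 mm. A jar on the scale: the hook rises with it, so lift it by its sag (joint hook) plus 20 to 30 mm before drawing it off along the bar's free end.
- jar_3_a: Sample jar on peg 3 at the start, if present (never both jar_3_a and jar_3_b; the letter tells nothing of its load). Load of all jars: dry 220 to 265 g, wet 385 to 463 g in all; only weighing tells. They stand firmly on their flat bottoms.
- jar_3_b: Sample jar on peg 3 at the start, if present (never both jar_3_a and jar_3_b; the letter tells nothing of its load). Shape and frame: see jar_1_a to jar_3_a.
- jar_4_a: Sample jar on peg 4 at the start, if present (never both jar_4_a and jar_4_b; the letter tells nothing of its load). Shape and frame: see jar_1_a to jar_3_a.
- jar_4_b: Sample jar on peg 4 at the start, if present (never both jar_4_a and jar_4_b; the letter tells nothing of its load). Shape and frame: see jar_1_a to jar_3_a.
- rack: Fixed rack, base plate 120 (x) by 400 (y) by 12 mm. Origin: centre of its underside. A rail at x 0 (top z 137 mm) carries 4 steel pegs, 8 mm diameter, axis z 125 mm, pointing along -x to the robot. Pegs 1 to 4: y +135, +45, -45, -135 mm. Jars hang at x -70 mm; tips at x -96 mm turn up (top z 141 mm): lift a jar 20 to 30 mm, then draw it 60 mm or more along -x.
- scale: Fixed sprung hook scale. Origin: on the table below the column's front. Base 130 mm square (x -40 to 90 mm), 14 mm high; column 24 mm square, x 0 to 24 mm, 322 mm high. The hook bar sticks out along the scale's -x. Faces with a green zone over a red zone are on both y sides (x 5 to 105 mm), each with a black pointer that sinks with the hook.
- hook (a joint): How far the hook has sunk, in m: 0 empty, 0.10 at its stop. Spring 90 N/m (9.2 g per mm), lightly damped, swings about 1 s. The pointer sinks as much and passes from green into red at 0.035 (about 320 g): dry jars rest at 0.023 to 0.03, wet ones at 0.041 to 0.051. Beyond 0.082 the scale is overloaded.
- hook_seat (a point): Where a jar hangs on the scale: on the axis of the hook bar (steel, 8 mm diameter, along the scale's x), 85 mm from the column; 220 mm above the table when empty, sinks with the hook. Axes as the scale's. The bar's tip is 26 mm farther along -x and turned up (its top 16 mm above the axis).
- red_tray: Loose red plastic tray for the wet jars, 160 mm square outside, 150 mm inside, walls 28 mm high, floor 5 mm thick, 0.7 kg. Origin: centre of the underside. Room for four jars standing two by two, 66 mm apart.
- green_tray: Loose green plastic tray for the dry jars, 160 mm square outside, 150 mm inside, walls 28 mm high, floor 5 mm thick, 0.7 kg. Origin: centre of the underside. Room for four jars standing two by two, 66 mm apart.
- dish: Glass dish, 100 mm diameter, 22 mm high, bystander, may be absent. Origin: centre of the underside.
- wash_bottle: White bottle with a red cap, 60 mm diameter, 150 mm high, bystander, may be absent. Origin: centre of the underside.

How it is judged:
By the outcome, as a careful person would: the job done as asked, in the order asked, and still so for the second after the job is handed in, with the robot touching nothing.
Of jar_1_a, jar_1_b only 1 to 1 are there at a start; the rules pass over those that are not, and their reading is None.
Of jar_2_a, jar_2_b, dish only 1 to 1 are there at a start; the rules pass over those that are not, and their reading is None.
Of jar_3_a, jar_3_b only 1 to 1 are there at a start; the rules pass over those that are not, and their reading is None.
Of jar_4_a, jar_4_b, wash_bottle only 1 to 1 are there at a start; the rules pass over those that are not, and their reading is None.
At some moment in a run one of red_tray, green_tray may be knocked a few centimetres aside while the robot is not near it.
Once in a run the grip may slacken for a moment while it holds something.
It also fails if it takes over 210 s, if anything falls off the work surface, if the arm or the gripper's body presses on something with over 40 N, if the wrist force passes 120 N, or if a joint passes its speed limit or range.

## Working session

There is one attempt and no reset: what is moved stays moved. The work goes in short steps, Python scripts to look and compute and a tool call to move; the robot and the scene stay as the last step left them, time stands still between calls to the robot, and variables do not carry over. Pictures are saved under pics/ and viewed, at most 14 in all, crops included, and the job is handed in when it is done.

Besides the shell and the picture viewer there is one more tool, called after "Emit:" as name([rows], argument=value, ...), one row to a line, values as JSON. servo_tool: Moves the arm, as the interface text tells. Its arguments: {"type":"object","properties":{"commands":{"type":"array","items":{"type":"array","items":{"type":"array","items":{"type":"number"}}}}},"required":["commands"]}

```bash
ls; mkdir -p pics
python3 - <<'E'
from station import r
import cv2,pickle
s=r.sense();print(s)
for n in ("scene","top","wrist"):
    c=r.capture(n);pickle.dump(c,open(f"{n}.pkl","wb"));cv2.imwrite(f"pics/{n}0.png",c["pixels"][:,:,::-1]);print(n,c["camera_matrix"],c["dist"],c["R"],c["t"])
E
```

```text
pics
{'time_s': 0.0, 'joints': array([ 8.91285132e+01,  2.20897369e+01,  3.78698499e-01, -2.86199771e-02,
       -6.84105015e+01, -1.48141720e+01]), 'joint_velocities': array([-0.0196351 , -0.0148014 ,  0.0423432 ,  0.05706796, -0.06080142,
        0.00482146]), 'effort': array([-1.61488974e-04, -3.90666139e+01,  1.87409198e+01,  4.21990380e+00,
        1.10025925e-02, -1.90659007e-04]), 'tcp_pos': array([0.16882956, 0.60117515, 0.24016392]), 'ee_rot': array([[ 9.62709630e-01, -2.70536359e-01, -4.96678514e-04],
       [-2.70536799e-01, -9.62707314e-01, -2.11391665e-03],
       [ 9.37352773e-05,  2.16945774e-03, -9.99997642e-01]]), 'wrist_force': array([ 0.3602198 ,  0.77480195, -0.14851547]), 'moment': array([-0.00050026, -0.02210834, -0.02363425]), 'gripper_force': 0.0, 'gripper_width': 1.0023120724560004}
scene [[409.78885015   0.         279.7897617 ]
 [  0.         409.78885015 207.15756675]
 [  0.           0.           1.        ]] [-0.00447877  0.          0.          0.          0.        ] [[-0.18725173  0.98229984 -0.00487981]
 [ 0.58699769  0.10791098 -0.80236459]
 [-0.78763602 -0.15310859 -0.59681426]] [ 0.13749671 -0.17884111  1.38132806]
top [[415.41488189   0.         279.91029496]
 [  0.         415.41488189 211.65446938]
 [  0.           0.           1.        ]] [-0.03143574  0.          0.          0.          0.        ] [[ 0.01658481 -0.99982313  0.00886907]
 [-0.99807352 -0.01708486 -0.0596435 ]
 [ 0.05978447 -0.00786281 -0.99818034]] [-0.02949312  0.56369157  1.08273046]
wrist [[314.50039425   0.         277.97331638]
 [  0.         314.50039425 210.5958645 ]
 [  0.           0.           1.        ]] [-0.04274197  0.          0.          0.          0.        ] [[-0.27011272 -0.96282747  0.00154336]
 [-0.93308208  0.2621626   0.24622877]
 [-0.23748044  0.06506944 -0.96921051]] [ 0.62418082 -0.02858187  0.38970014]
```

View pics/scene0.png

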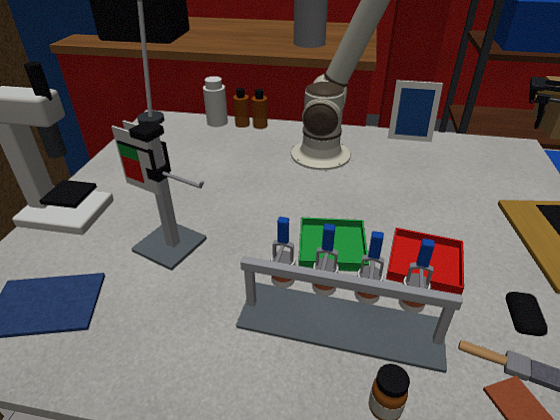

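View pics/top0.png

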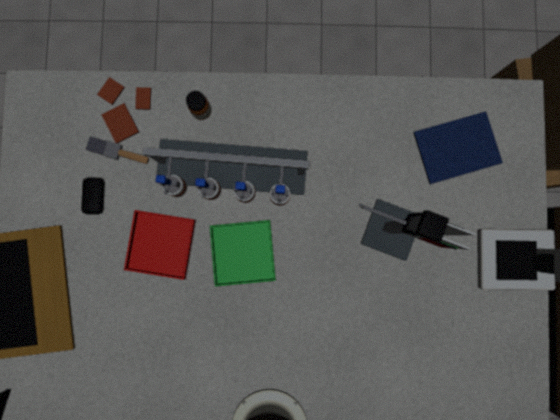

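The scene view shows the scale at about (165,190), with its bar tip at (202,184), and the rack with four jars in front of the two trays. In the top view the jar caps are at roughly (163,180), (202,183), (241,185) and (281,188). The red tray is near (160,244), the green tray near (243,253), and the bar tip near (362,206).

```bash
cat > h.py <<'E'
import numpy as np,cv2,pickle
from station import r
def cap(n,save=None):
    c=r.capture(n)
    if save: cv2.imwrite(f"pics/{save}.png",c["pixels"][:,:,::-1])
    return c
def ray(c,uv):
    p=cv2.undistortPoints(np.array([[uv]],float),c["camera_matrix"],np.array(c["dist"]))[0,0]
    R=np.array(c["R"]);return -R.T@np.array(c["t"]),R.T@np.array([p[0],p[1],1])
def onz(c,uv,z):
    o,d=ray(c,uv);return o+d*(z-o[2])/d[2]
def tri(c1,p1,c2,p2):
    o1,d1=ray(c1,p1);o2,d2=ray(c2,p2)
    A=np.stack([d1,-d2],1);s=np.linalg.lstsq(A,o2-o1,rcond=None)[0]
    a,b=o1+d1*s[0],o2+d2*s[1];return (a+b)/2,np.linalg.norm(a-b)
def proj(c,X):
    return cv2.projectPoints(np.array([X],float),cv2.Rodrigues(np.array(c["R"]))[0],np.array(c["t"]),c["camera_matrix"],np.array(c["dist"]))[0][0,0]
def hsv(c): return cv2.cvtColor(c["pixels"],cv2.COLOR_RGB2HSV)
def mask(c,col):
    h=hsv(c);H,S,V=h[...,0].astype(int),h[...,1],h[...,2]
    if col=="red": m=((H<8)|(H>172))&(S>190)&(V>90)
    if col=="green": m=(H>50)&(H<75)&(S>150)&(V>70)
    if col=="blue": m=(H>105)&(H<125)&(S>170)&(V>70)
    return m.astype(np.uint8)
def blobs(m,amin=20):
    n,l,st,ce=cv2.connectedComponentsWithStats(m)
    return [(st[i],ce[i],l==i) for i in range(1,n) if st[i][4]>=amin]
def tray(c,col,z=0.028):
    m=mask(c,col);b=max(blobs(m),key=lambda b:b[0][4])
    cn=cv2.findContours(b[2].astype(np.uint8),cv2.RETR_EXTERNAL,cv2.CHAIN_APPROX_NONE)[0][0][:,0]
    P=np.array([onz(c,p,z)[:2] for p in cn.astype(float)],np.float32)
    return cv2.minAreaRect(P)
E
python3 - <<'E'
from h import *
s,t=[pickle.load(open(f"{n}.pkl","rb")) for n in("scene","top")]
for n in("red","green"):print(n,tray(t,n))
for nm,c in(("top",t),("scene",s)):
    for b in blobs(mask(c,"blue"),15):print(nm,b[0],b[1].round(1))
p=t["pixels"][:,:,::-1]
a=cv2.resize(p[135:205,140:320],None,fx=4,fy=4,interpolation=cv2.INTER_CUBIC)
b=cv2.resize(p[190:265,350:480],None,fx=4,fy=4,interpolation=cv2.INTER_CUBIC)
q=s["pixels"][110:215,100:225,::-1]
b2=cv2.resize(q,(200,168))
im=np.zeros((580,720,3),np.uint8);im[:280,:720]=a;im[280:580,:520]=b;im[280:448,520:720]=b2
cv2.imwrite("pics/crop1.png",np.clip(im*1.6,0,255).astype(np.uint8))
q=s["pixels"][110:260,100:225,::-1]
cv2.imwrite("pics/crop2.png",np.clip(1.5*cv2.resize(q,None,fx=4,fy=4,interpolation=cv2.INTER_CUBIC),0,255))
E
```

```text
red ((0.4727558493614197, 0.29028791189193726), (0.14600607752799988, 0.15370237827301025), 81.70005798339844)
green ((0.4549179673194885, 0.07639565318822861), (0.15429140627384186, 0.15334603190422058), 6.341202735900879)
top [156 175   9   8  56] [160.4 178.6]
top [196 179   9   7  60] [199.9 182. ]
top [236 182   9   8  59] [239.9 185.2]
top [276 186   9   7  53] [279.8 189. ]
scene [517   0  43   3 109] [540.2   0.8]
scene [507  47  15   4  26] [513.9  49.2]
scene [524  49  14   3  17] [530.8  50.5]
scene [547  50  12   3  16] [552.8  51.5]
scene [545 150  15  23 171] [554.3 157.9]
scene [278 217  11  26 178] [282.9 228.1]
scene [323 224  12  27 211] [328.2 235.8]
scene [369 232  14  27 199] [375.8 243.2]
scene [418 239  16  28 234] [425.9 251.6][ WARN:0@0.219] global loadsave.cpp:1063 imwrite_ Unsupported depth image for selected encoder is fallbacked to CV_8U.
```

View pics/crop1.png

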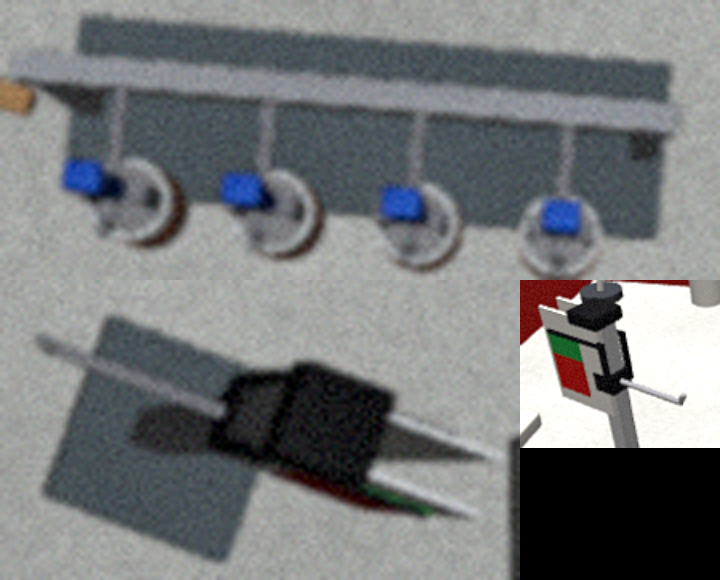

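View pics/crop2.png

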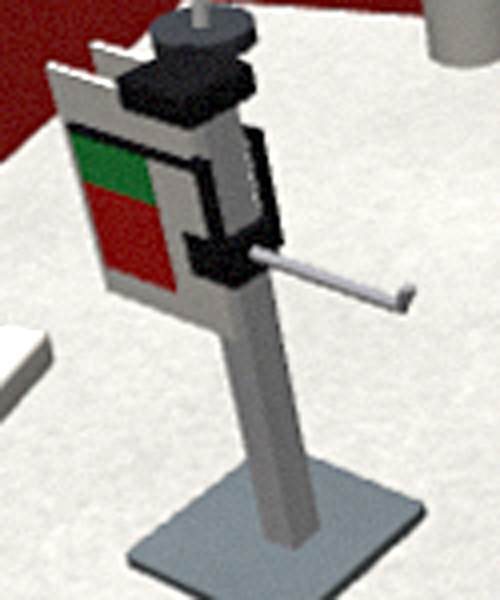

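The crops show the caps clearly. In the top view the bar tip is at about (361,205), and in the scene view at about (201,184). The black pointer is at the top of the green zone, so the scale is empty.

Run:
```python
from h import *
s,t=[pickle.load(open(f"{n}.pkl","rb")) for n in("scene","top")]
tp=[b for b in blobs(mask(t,"blue"),15)];sc=[b for b in blobs(mask(s,"blue"),150) if b[1][0]>270 and b[1][0]<450]
C=[]
for a,b in zip(tp,sc):  # scene order reversed? print both
    pass
tpc=[b[1] for b in tp]; scc=sorted([np.array([b[0][0]+b[0][2]/2-.5,b[0][1]+3.]) for b in sc],key=lambda p:-p[0])
for a,b in zip(tpc,scc): print(onz(t,a,.189).round(4),tri(t,a,s,b))
P=np.array([onz(t,a,.189)[:2] for a in tpc]);d=P[0]-P[3];print("rack yaw",np.degrees(np.arctan2(d[1],d[0]))-90,np.linalg.norm(d),np.diff(P,axis=0))
u=lambda x,y,:((x+.5)/4-.5+350,(y-280+.5)/4-.5+190)
v=lambda x,y:((x+.5)/4-.5+100,(y+.5)/4-.5+110)
print("tip",tri(t,u(45,341),s,v(405,299)),onz(t,u(45,341),.226))
print("barroot",tri(t,u(222,410),s,v(255,253)),onz(t,u(222,410),.22))
for p in((108,316),(45,493),(225,560)):print("base",onz(t,u(*p),.014))
st=r.sense();Rt=st["ee_rot"];w=pickle.load(open("wrist.pkl","rb"))
print("cam in tool",Rt.T@(-np.array(w["R"]).T@w["t"]-st["tcp_pos"]),"\n",Rt.T@np.array(w["R"]).T)
```

```text
[0.6235 0.2507 0.189 ] (array([0.62350595, 0.24927517, 0.18850717]), np.float64(0.0029570244030603108))
[0.6174 0.1617 0.189 ] (array([0.61776768, 0.16069319, 0.18647656]), np.float64(0.0028725849991777176))
[0.6116 0.072  0.189 ] (array([0.61182145, 0.07183079, 0.18750453]), np.float64(0.0005280806917993116))
[ 0.6046 -0.0176  0.189 ] (array([ 0.60492658, -0.01750942,  0.18620562]), np.float64(0.0002482128367971552))
rack yaw -4.02856670739294 0.2689495066249744 [[-0.00610657 -0.08899072]
 [-0.00580032 -0.08972139]
 [-0.00698784 -0.08957286]]
tip (array([ 0.56928855, -0.1925862 ,  0.22506004]), np.float64(0.0002389843109736003)) [ 0.56917961 -0.19227736  0.226     ]
barroot (array([ 0.53386705, -0.29001641,  0.21984549]), np.float64(5.804359490136604e-05)) [ 0.53387028 -0.28999717  0.22      ]
base [ 0.60354406 -0.27758868  0.014     ]
base [ 0.4850675 -0.2359762  0.014    ]
base [ 0.44257548 -0.35615205  0.014     ]
cam in tool [ 6.81058207e-02  2.49800262e-05 -1.43338142e-01] 
 [[ 4.35443336e-04 -9.69184307e-01 -2.46336334e-01]
 [ 9.99999901e-01  4.44373401e-04  1.93376512e-05]
 [ 9.07235666e-05 -2.46336318e-01  9.69184405e-01]]
```

Emit:
servo_tool([
  [[0, 35, 14, -4, 0, 0, 0], [0, 71, 29, -7, 0, 0, 0], [0, 106, 43, -10, 0, 0, 0], [0, 142, 58, -14, 0, 0, 0], [0, 177, 72, -17, 0, 0, 0]],
])

```text
time_s: 0.65
tcp_pos: [0.3208, 0.4833, 0.2582]
ee_rot: [[0.963, -0.27, -0.0], [-0.27, -0.963, -0.0], [-0.0, 0.0, -1.0]]
wrist_force: [0.2, 0.4, -0.0]
gripper_width: 1.002
gripper_force: 0.0
```

Emit:
servo_tool([
  [[0, 35, 14, -4, 0, 0, 0], [0, 71, 29, -7, 0, 0, 0], [0, 106, 43, -10, 0, 0, 0], [0, 142, 58, -14, 0, 0, 0], [0, 177, 72, -17, 0, 0, 0]],
])

```text
time_s: 1.15
tcp_pos: [0.4718, 0.3661, 0.2752]
ee_rot: [[0.963, -0.27, -0.0], [-0.27, -0.963, -0.0], [-0.0, 0.0, -1.0]]
wrist_force: [0.5, 0.8, -0.7]
gripper_width: 0.998
gripper_force: 0.0
```

Emit:
servo_tool([
  [[0, 35, 14, -4, 0, 0, -0.05], [0, 71, 29, -7, 0, 0, -0.1], [0, 106, 43, -10, 0, 0, -0.15], [0, 142, 58, -14, 0, 0, -0.204], [0, 177, 72, -17, 0, 0, -0.204]],
])

```text
time_s: 1.65
tcp_pos: [0.6228, 0.2489, 0.2921]
ee_rot: [[0.998, -0.069, -0.001], [-0.069, -0.998, -0.0], [-0.001, 0.0, -1.0]]
wrist_force: [0.2, 0.0, 0.8]
gripper_width: 1.007
gripper_force: 0.0
```

```bash
cat >> h.py <<'E'
def head(s=None):
    s=s or r.sense();x=s["ee_rot"][:,0];return np.degrees(np.arctan2(x[1],x[0]))
def delta(T,h=None,frm=None):
    s=r.sense();p=s["tcp_pos"] if frm is None else np.array(frm[:3]);a=head(s) if frm is None else frm[3]
    d=(np.array(T)-p)*1000;c,sn=np.cos(np.radians(a)),np.sin(np.radians(a))
    o=[c*d[0]+sn*d[1],sn*d[0]-c*d[1],-d[2]]
    return np.round(o,1),None if h is None else round(np.radians(a-h),3)
def capz(c,z=.189):
    """blue blobs on plane z"""
    return [(onz(c,b[1],z).round(4),b[0].tolist()) for b in blobs(mask(c,"blue"),80)]
def st():
    s=r.sense();print(round(s["time_s"],2),s["tcp_pos"].round(4),round(head(s),2),"F",s["wrist_force"].round(2),"w",round(s["gripper_width"],3),"g",round(s["gripper_force"],1))
E
python3 - <<'E'
from h import *
st();c=cap("wrist","w1");pickle.dump(c,open("w1.pkl","wb"))
for b in capz(c):print(b)
print(delta([.623,.25,.16],-4.0))
E
```

```text
1.65 [0.6228 0.2489 0.2921] -3.95 F [0.17 0.   0.78] w 1.007 g 0.0
(array([0.6199, 0.1624, 0.189 ]), [371, 203, 26, 21, 481])
(array([0.6144, 0.0724, 0.189 ]), [478, 202, 27, 21, 472])
(array([0.625 , 0.2521, 0.189 ]), [261, 205, 26, 19, 365])
(array([ -3.9,  -4.2, 131.8]), np.float64(-0.004))
```

View pics/w1.png

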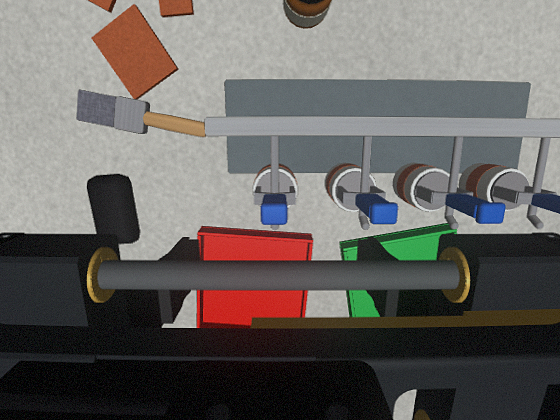

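The wrist view shows jar 1's cap at about (274,208), directly ahead with the fingers open around it. The red and green trays are below.

Emit:
servo_tool([
  [[0, 0, -2, 25, 0, 0, 0], [0, 0, -2, 50, 0, 0, 0], [0, 0, -2, 80, 0, 0, 0], [0, 0, -2, 110, 0, 0, 0], [0, 0, -2, 132, 0, 0, 0]],
])

```text
time_s: 2.2
tcp_pos: [0.6207, 0.2517, 0.1575]
ee_rot: [[0.998, -0.07, -0.003], [-0.07, -0.998, -0.002], [-0.003, 0.002, -1.0]]
wrist_force: [0.4, 0.6, 0.7]
gripper_width: 1.0
gripper_force: 0.0
```

Emit:
servo_tool([
  [[0, 0, 0, 0, 0, 0, 0], [0.4, 0, 0, 0, 0, 0, 0], [0.7, 0, 0, 0, 0, 0, 0], [1, 0, 0, 0, 0, 0, 0], [1, 0, 0, 0, 0, 0, 0]],
])

```text
time_s: 2.7
tcp_pos: [0.6223, 0.2525, 0.1616]
ee_rot: [[0.998, -0.07, 0.002], [-0.07, -0.998, 0.001], [0.002, -0.001, -1.0]]
wrist_force: [-0.0, -0.1, 0.7]
gripper_width: 0.722
gripper_force: 0.0
```

Run:
```python
from h import *
st();c=cap("wrist","w2")
for b in capz(c,.191):print(b)
```

```text
2.7 [0.6223 0.2525 0.1616] -4.0 F [-0.01 -0.08  0.68] w 0.722 g 0.0
(array([0.6234, 0.2523, 0.191 ]), [252, 290, 52, 23, 1107])
```

Emit:
servo_tool([
  [[1, 0, 0, 0, 0, 0, 0], [1, 0, 0, 0, 0, 0, 0], [1, 0, 0, 0, 0, 0, 0], [1, 0, 0, 0, 0, 0, 0], [1, 0, 0, 0, 0, 0, 0]],
])

```text
time_s: 3.25
tcp_pos: [0.622, 0.2524, 0.1602]
ee_rot: [[0.998, -0.07, 0.0], [-0.07, -0.998, 0.0], [0.0, -0.0, -1.0]]
wrist_force: [-0.6, -0.3, -0.2]
gripper_width: 0.253
gripper_force: 30.0
```

Emit:
servo_tool([
  [[1, 0, 0, 0, 0, 0, 0], [1, 0, 0, 0, 0, 0, 0], [1, 0, 0, 0, 0, 0, 0], [1, 0, 0, 0, 0, 0, 0], [1, 0, 0, 0, 0, 0, 0]],
])

```text
time_s: 3.75
tcp_pos: [0.622, 0.2524, 0.1602]
ee_rot: [[0.998, -0.07, 0.0], [-0.07, -0.998, 0.0], [0.0, -0.0, -1.0]]
wrist_force: [0.0, 1.8, -1.1]
gripper_width: 0.257
gripper_force: 30.0
```

Run:
```python
from h import *
st();c=cap("wrist","w3")
for b in capz(c,.191):print(b)
```

```text
3.75 [0.622  0.2524 0.1602] -4.0 F [ 0.02  1.78 -1.1 ] w 0.257 g 30.0
(array([0.6179, 0.1652, 0.191 ]), [466, 288, 51, 24, 1054])
(array([0.6238, 0.252 , 0.191 ]), [252, 290, 54, 24, 1208])
```

Emit:
servo_tool([
  [[1, 0, 0, -3, 0, 0, 0], [1, 0, 0, -8, 0, 0, 0], [1, 0, 0, -14, 0, 0, 0], [1, 0, 0, -20, 0, 0, 0], [1, 0, 0, -23, 0, 0, 0]],
])

```text
time_s: 4.3
tcp_pos: [0.6222, 0.2523, 0.1844]
ee_rot: [[0.998, -0.07, 0.001], [-0.07, -0.998, 0.001], [0.001, -0.001, -1.0]]
wrist_force: [0.5, 0.6, -2.7]
gripper_width: 0.251
gripper_force: 30.0
```

Emit:
servo_tool([
  [[1, -6, 0, 0, 0, 0, 0], [1, -20, 0, 0, 0, 0, 0], [1, -38, 0, 0, 0, 0, 0], [1, -56, 0, 0, 0, 0, 0], [1, -70, 0, 0, 0, 0, 0]],
])

```text
time_s: 4.8
tcp_pos: [0.5505, 0.2568, 0.183]
ee_rot: [[0.998, -0.07, -0.001], [-0.07, -0.998, -0.0], [-0.001, 0.0, -1.0]]
wrist_force: [-0.6, 0.5, -1.6]
gripper_width: 0.247
gripper_force: 30.0
```

Emit:
servo_tool([
  [[1, -6, 0, -5, 0, 0, 0], [1, -6, 0, -30, 0, 0, 0], [1, -6, 0, -70, 0, 0, 0], [1, -6, 0, -110, 0, 0, 0], [1, -6, 0, -145, 0, 0, 0]],
])

```text
time_s: 5.3
tcp_pos: [0.5463, 0.2574, 0.331]
ee_rot: [[0.998, -0.07, 0.002], [-0.07, -0.998, 0.001], [0.002, -0.001, -1.0]]
wrist_force: [0.6, 1.0, -2.4]
gripper_width: 0.247
gripper_force: 30.0
```

Emit:
servo_tool([
  [[1, 0, 0, 0, 0, 0, 0], [1, 0, 0, 0, 0, 0, 0], [1, 0, 0, 0, 0, 0, 0], [1, 0, 0, 0, 0, 0, 0], [1, 0, 0, 0, 0, 0, 0]],
])

```text
time_s: 5.8
tcp_pos: [0.5458, 0.2573, 0.3268]
ee_rot: [[0.998, -0.07, -0.002], [-0.07, -0.998, -0.002], [-0.002, 0.002, -1.0]]
wrist_force: [0.3, 0.6, -1.8]
gripper_width: 0.254
gripper_force: 30.0
```

Run:
```python
from h import *
st();z=r.sense()["tcp_pos"][2];c=cap("wrist","w4");st()
for b in capz(c,z+.031):print(b)
p=r.sense()["tcp_pos"];h=head()
print(delta([.5836,-.150,.34],-109.7))
```

```text
5.8 [0.5458 0.2573 0.3268] -4.0 F [ 0.3   0.58 -1.81] w 0.254 g 30.0
5.85 [0.5459 0.2573 0.3271] -4.0 F [-0.55  0.83 -1.54] w 0.255 g 30.0
(array([0.6164, 0.2164, 0.3578]), [369, 106, 25, 21, 452])
(array([0.614 , 0.1805, 0.3578]), [471, 108, 24, 20, 432])
(array([0.5478, 0.257 , 0.3578]), [251, 290, 54, 24, 1205])
(array([ 66. , 403.7, -12.9]), np.float64(1.845))
```

Emit:
servo_tool([
  [[1, 4, 25, -4, 0, 0, 0], [1, 11, 65, -8, 0, 0, 0], [1, 18, 110, -12, 0, 0, 0], [1, 26, 160, -13, 0, 0, 0], [1, 34, 205, -13, 0, 0, 0]],
])

```text
time_s: 6.35
tcp_pos: [0.5656, 0.0488, 0.3414]
ee_rot: [[0.998, -0.069, 0.0], [-0.069, -0.998, -0.0], [0.0, 0.0, -1.0]]
wrist_force: [1.8, -0.3, -2.9]
gripper_width: 0.253
gripper_force: 30.0
```

Emit:
servo_tool([
  [[1, 8, 45, 0, 0, 0, 0], [1, 16, 90, 0, 0, 0, 0], [1, 24, 135, 0, 0, 0, 0], [1, 30, 175, 0, 0, 0, 0], [1, 32, 199, 0, 0, 0, 0]],
])

```text
time_s: 6.85
tcp_pos: [0.5836, -0.1531, 0.3405]
ee_rot: [[0.997, -0.072, -0.001], [-0.072, -0.997, -0.001], [-0.001, 0.001, -1.0]]
wrist_force: [0.2, 0.4, -2.5]
gripper_width: 0.25
gripper_force: 30.0
```

Emit:
servo_tool([
  [[1, 0, 0, 0, 0, 0, 0.1], [1, 0, 0, 0, 0, 0, 0.22], [1, 0, 0, 0, 0, 0, 0.35], [1, 0, 0, 0, 0, 0, 0.48], [1, 0, 0, 0, 0, 0, 0.61]],
])

```text
time_s: 7.35
tcp_pos: [0.5837, -0.1503, 0.3407]
ee_rot: [[0.774, -0.633, -0.001], [-0.633, -0.774, -0.0], [-0.001, 0.001, -1.0]]
wrist_force: [-0.8, -0.1, -2.2]
gripper_width: 0.254
gripper_force: 30.0
```

Emit:
servo_tool([
  [[1, 0, 0, 0, 0, 0, 0.13], [1, 0, 0, 0, 0, 0, 0.26], [1, 0, 0, 0, 0, 0, 0.39], [1, 0, 0, 0, 0, 0, 0.52], [1, 0, 0, 0, 0, 0, 0.65]],
])

```text
time_s: 7.85
tcp_pos: [0.5837, -0.1502, 0.3407]
ee_rot: [[0.233, -0.972, -0.001], [-0.972, -0.233, -0.0], [-0.0, 0.001, -1.0]]
wrist_force: [-0.5, 0.6, -2.6]
gripper_width: 0.249
gripper_force: 30.0
```

Emit:
servo_tool([
  [[1, 0, 0, 0, 0, 0, 0.13], [1, 0, 0, 0, 0, 0, 0.26], [1, 0, 0, 0, 0, 0, 0.39], [1, 0, 0, 0, 0, 0, 0.5], [1, 0, 0, 0, 0, 0, 0.585]],
])

```text
time_s: 8.35
tcp_pos: [0.5837, -0.1501, 0.3407]
ee_rot: [[-0.341, -0.94, -0.001], [-0.94, 0.341, 0.0], [0.0, 0.001, -1.0]]
wrist_force: [-0.6, 0.5, -2.5]
gripper_width: 0.246
gripper_force: 30.0
```

Emit:
servo_tool([
  [[1, 0, 0, 0, 0, 0, 0], [1, 0, 0, 0, 0, 0, 0], [1, 0, 0, 0, 0, 0, 0], [1, 0, 0, 0, 0, 0, 0], [1, 0, 0, 0, 0, 0, 0]],
])

```text
time_s: 8.85
tcp_pos: [0.5838, -0.1501, 0.3412]
ee_rot: [[-0.337, -0.942, -0.0], [-0.942, 0.337, -0.0], [0.0, 0.0, -1.0]]
wrist_force: [0.4, 0.2, -2.6]
gripper_width: 0.247
gripper_force: 30.0
```

Run:
```python
from h import *
st();z=r.sense()["tcp_pos"][2];c=cap("wrist","w5");pickle.dump(c,open("w5.pkl","wb"));t=cap("top","t5")
for b in capz(c,z+.031):print(b)
print(delta([.5836,-.150,.279],-109.7))
```

```text
8.85 [ 0.5838 -0.1501  0.3412] -109.69 F [ 0.44  0.16 -2.56] w 0.247 g 30.0
(array([ 0.5844, -0.1509,  0.3722]), [252, 290, 53, 27, 1266])
(array([-0.1,  0.2, 62.3]), np.float64(0.0))
```

View pics/w5.png

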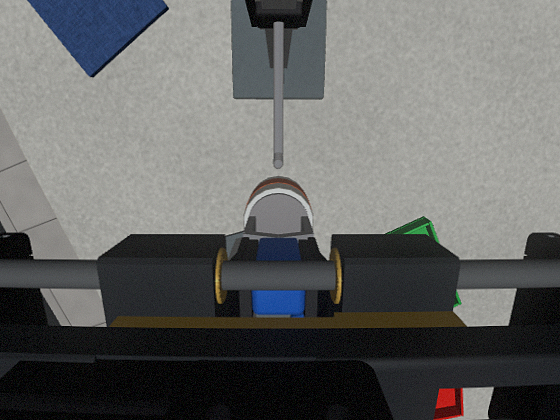

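The wrist view shows the hook bar vertical in the image, with its tip at about (279,163) and its root at (278,25). It lines up with the held jar at column 278.

Run:
```python
from h import *
c=pickle.load(open("w5.pkl","rb"))
t=onz(c,(278.5,163),.234);b=onz(c,(278.5,27),.222);m=onz(c,(278.5,140),.222);d=t-b
print(t,b,np.degrees(np.arctan2(d[1],d[0])))
u=np.array([np.cos(np.radians(70.3)),np.sin(np.radians(70.3))])
tip=t[:2];print("seat",tip-.026*u,"lateral of tcp wrt bar",np.cross(u,np.array([.5838,-.1501])-b[:2]))
```

```text
[ 0.57029419 -0.18989812  0.234     ] [ 0.5359732 -0.2860228  0.222    ] 70.35106597551382
seat [ 0.56152972 -0.21437635] lateral of tcp wrt bar 0.0007914079919188258<stdin>:6: DeprecationWarning: Arrays of 2-dimensional vectors are deprecated. Use arrays of 3-dimensional vectors instead. (deprecated in NumPy 2.0)
```

Emit:
servo_tool([
  [[1, 0, 0, 8, 0, 0, 0], [1, 0, 0, 25, 0, 0, 0], [1, 0, 0, 42, 0, 0, 0], [1, 0, 0, 56, 0, 0, 0], [1, 0, 0, 63, 0, 0, 0]],
])

```text
time_s: 9.45
tcp_pos: [0.5829, -0.15, 0.2761]
ee_rot: [[-0.337, -0.941, -0.003], [-0.941, 0.337, 0.001], [0.001, 0.003, -1.0]]
wrist_force: [0.9, 0.4, -2.6]
gripper_width: 0.25
gripper_force: 30.0
```

Emit:
servo_tool([
  [[1, 2, 0, 0, 0, 0, 0], [1, 10, 0, 0, 0, 0, 0], [1, 20, 0, 0, 0, 0, 0], [1, 28, 0, 0, 0, 0, 0], [1, 34, 0, 0, 0, 0, 0]],
])

```text
time_s: 9.95
tcp_pos: [0.572, -0.1833, 0.2788]
ee_rot: [[-0.338, -0.941, 0.001], [-0.941, 0.338, -0.0], [-0.0, -0.001, -1.0]]
wrist_force: [1.0, 0.2, -2.4]
gripper_width: 0.253
gripper_force: 30.0
```

Emit:
servo_tool([
  [[1, 8, 0, 0, 0, 0, 0], [1, 16, 0, 0, 0, 0, 0], [1, 24, 0, 0, 0, 0, 0], [1, 30, 0, 0, 0, 0, 0], [1, 34, 0, 0, 0, 0, 0]],
])

```text
time_s: 10.45
tcp_pos: [0.5606, -0.2148, 0.2782]
ee_rot: [[-0.338, -0.941, -0.0], [-0.941, 0.338, -0.0], [0.0, 0.0, -1.0]]
wrist_force: [-0.2, 0.8, -2.3]
gripper_width: 0.25
gripper_force: 30.0
```

Emit:
servo_tool([
  [[1, 0, 0, 0, 0, 0, 0], [1, 0, 0, 3, 0, 0, 0], [1, 0, 0, 7, 0, 0, 0], [1, 0, 0, 11, 0, 0, 0], [1, 0, 0, 15, 0, 0, 0]],
])

```text
time_s: 10.95
tcp_pos: [0.5608, -0.2139, 0.2627]
ee_rot: [[-0.337, -0.942, -0.0], [-0.942, 0.337, 0.0], [0.0, 0.001, -1.0]]
wrist_force: [0.2, -0.3, -2.5]
gripper_width: 0.25
gripper_force: 30.0
```

Run:
```python
from h import *
st();z=r.sense()["tcp_pos"][2];c=cap("wrist","w6");s=cap("scene","s6")
for b in capz(c,z+.031):print(b)
w=np.hstack([c["pixels"][:300,130:430],cv2.resize(s["pixels"][90:270,90:270],(300,300),interpolation=cv2.INTER_CUBIC)])
cv2.imwrite("pics/c6.png",np.clip(w[:,:,::-1]*1.3,0,255).astype(np.uint8));st()
```

```text
10.95 [ 0.5608 -0.2139  0.2627] -109.69 F [ 0.22 -0.25 -2.49] w 0.25 g 30.0
(array([ 0.5616, -0.2149,  0.2937]), [252, 290, 53, 25, 1220])
11.05 [ 0.5605 -0.2139  0.2622] -109.7 F [ 0.26 -0.12 -2.17] w 0.25 g 30.0
```

View pics/c6.png

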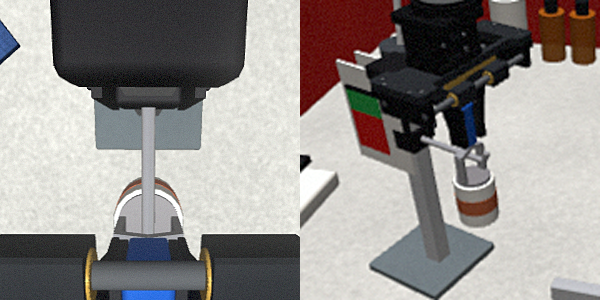

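The view shows the bar running through the stirrup eye, and the jar hanging free on the gripper side of the column. I'll lower slowly so the spring takes the load.

Emit:
servo_tool([
  [[1, 0, 0, 3, 0, 0, 0], [1, 0, 0, 6, 0, 0, 0], [1, 0, 0, 9, 0, 0, 0], [1, 0, 0, 12, 0, 0, 0], [1, 0, 0, 15, 0, 0, 0]],
])

```text
time_s: 11.55
tcp_pos: [0.5609, -0.2142, 0.2481]
ee_rot: [[-0.337, -0.941, 0.0], [-0.941, 0.337, -0.0], [0.0, -0.0, -1.0]]
wrist_force: [-0.7, 0.1, -1.5]
gripper_width: 0.252
gripper_force: 30.0
```

Emit:
servo_tool([
  [[1, 0, 0, 3, 0, 0, 0], [1, 0, 0, 6, 0, 0, 0], [1, 0, 0, 8, 0, 0, 0], [1, 0, 0, 10, 0, 0, 0], [1, 0, 0, 12, 0, 0, 0]],
])

```text
time_s: 12.05
tcp_pos: [0.5609, -0.2142, 0.2363]
ee_rot: [[-0.337, -0.941, 0.0], [-0.941, 0.337, -0.0], [0.0, -0.0, -1.0]]
wrist_force: [0.3, 0.3, -0.7]
gripper_width: 0.251
gripper_force: 30.0
```

Run:
```python
from h import *
F=[]
for i in range(3):
    c=cap("wrist") if i==0 else cap("scene","s7");F.append(r.sense()["wrist_force"])
print(np.mean(F,0));st()
p=r.sense()["tcp_pos"]
for b in capz(c,.2):print(b)
```

```text
[ 0.20135257  0.24833859 -0.5892595 ]
12.2 [ 0.5609 -0.2142  0.2363] -109.7 F [ 0.48  0.45 -0.43] w 0.252 g 30.0
(array([-1.0131,  0.8821,  0.2   ]), [504, 0, 56, 53, 1708])
(array([0.0107, 0.3015, 0.2   ]), [418, 91, 16, 32, 149])
(array([0.2776, 0.5676, 0.2   ]), [545, 150, 15, 23, 170])
(array([ 0.6485, -0.01  ,  0.2   ]), [278, 217, 11, 26, 213])
(array([0.6549, 0.0741, 0.2   ]), [322, 224, 13, 27, 259])
(array([0.66  , 0.1575, 0.2   ]), [369, 231, 14, 28, 264])
```

Emit:
servo_tool([
  [[1, 0, 0, 1, 0, 0, 0], [1, 0, 0, 2, 0, 0, 0], [1, 0, 0, 4, 0, 0, 0], [1, 0, 0, 5, 0, 0, 0], [1, 0, 0, 6, 0, 0, 0]],
])

```text
time_s: 12.7
tcp_pos: [0.5609, -0.2142, 0.2302]
ee_rot: [[-0.337, -0.941, 0.0], [-0.941, 0.337, -0.0], [0.0, -0.0, -1.0]]
wrist_force: [-0.2, 0.6, -0.3]
gripper_width: 0.254
gripper_force: 30.0
```

Emit:
servo_tool([
  [[1, 0, 0, 0, 0, 0, 0], [0.35, 0, 0, 0, 0, 0, 0], [0.35, 0, 0, 0, 0, 0, 0], [0.35, 0, 0, 0, 0, 0, 0], [0.35, 0, 0, 0, 0, 0, 0]],
])

```text
time_s: 13.2
tcp_pos: [0.5608, -0.2142, 0.2303]
ee_rot: [[-0.337, -0.941, 0.0], [-0.941, 0.337, -0.0], [0.0, -0.0, -1.0]]
wrist_force: [0.2, 0.4, 0.3]
gripper_width: 0.533
gripper_force: 0.0
```

Emit:
servo_tool([
  [[0.35, 0, 0, 0, 0, 0, 0], [0.35, 0, 0, -10, 0, 0, 0], [0.35, 0, 0, -30, 0, 0, 0], [0.35, 0, 0, -50, 0, 0, 0], [0.35, 0, 0, -70, 0, 0, 0]],
])

```text
time_s: 13.7
tcp_pos: [0.5609, -0.2143, 0.3019]
ee_rot: [[-0.337, -0.941, 0.001], [-0.941, 0.337, -0.0], [0.0, -0.001, -1.0]]
wrist_force: [0.3, -0.1, 0.2]
gripper_width: 0.647
gripper_force: 0.0
```

Run:
```python
from h import *
st();c=cap("wrist","w8");s=cap("scene","s8")
for b in capz(c,.26):print(b)
cv2.imwrite("pics/c8.png",np.clip(1.3*np.hstack([c["pixels"][:300,130:430],cv2.resize(s["pixels"][100:250,100:250],(450,450),interpolation=cv2.INTER_CUBIC)[:300]])[:,:,::-1],0,255).astype(np.uint8))
```

```text
13.7 [ 0.5609 -0.2143  0.3019] -109.7 F [ 0.3  -0.12  0.23] w 0.647 g 0.0
(array([ 0.5605, -0.2169,  0.26  ]), [262, 224, 34, 27, 817])
```

View pics/c8.png

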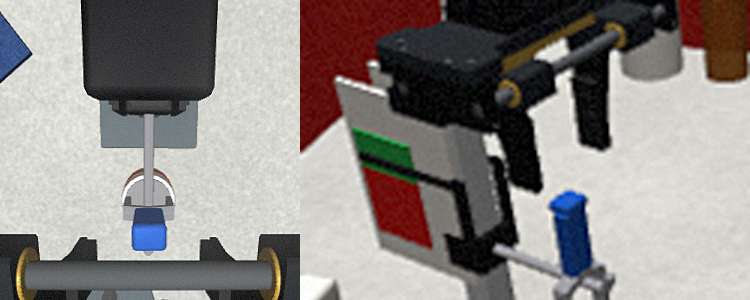

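The wrist and scene views show the jar hanging on the hook with the fingers clear of it. The pointer is in the lower part of the green zone. I'll let it settle and then read it.

Emit:
servo_tool([
  [[0.35, 0, 0, 0, 0, 0, 0], [0.35, 0, 0, 0, 0, 0, 0], [0.35, 0, 0, 0, 0, 0, 0], [0.35, 0, 0, 0, 0, 0, 0], [0.35, 0, 0, 0, 0, 0, 0]],
])

```text
time_s: 14.3
tcp_pos: [0.5607, -0.2141, 0.2998]
ee_rot: [[-0.337, -0.941, -0.001], [-0.941, 0.337, 0.0], [0.0, 0.001, -1.0]]
wrist_force: [0.7, -0.5, -0.8]
gripper_width: 0.649
gripper_force: 0.0
```

Emit:
servo_tool([
  [[0.35, 0, 0, 0, 0, 0, 0], [0.35, 0, 0, 0, 0, 0, 0], [0.35, 0, 0, 0, 0, 0, 0], [0.35, 0, 0, 0, 0, 0, 0], [0.35, 0, 0, 0, 0, 0, 0]],
])

```text
time_s: 14.8
tcp_pos: [0.5608, -0.2142, 0.3003]
ee_rot: [[-0.337, -0.941, 0.0], [-0.941, 0.337, -0.0], [-0.0, -0.0, -1.0]]
wrist_force: [-0.0, -0.5, -0.2]
gripper_width: 0.651
gripper_force: 0.0
```

Emit:
servo_tool([
  [[0.35, 0, 0, 0, 0, 0, 0], [0.35, 0, 0, 0, 0, 0, 0], [0.35, 0, 0, 0, 0, 0, 0], [0.35, 0, 0, 0, 0, 0, 0], [0.35, 0, 0, 0, 0, 0, 0]],
])

```text
time_s: 15.3
tcp_pos: [0.5608, -0.2142, 0.3003]
ee_rot: [[-0.337, -0.941, -0.0], [-0.941, 0.337, -0.0], [0.0, 0.0, -1.0]]
wrist_force: [0.6, -0.5, 0.4]
gripper_width: 0.652
gripper_force: 0.0
```

Emit:
servo_tool([
  [[0.35, 0, 0, 0, 0, 0, 0], [0.35, 0, 0, 0, 0, 0, 0], [0.35, 0, 0, 0, 0, 0, 0], [0.35, 0, 0, 0, 0, 0, 0], [0.35, 0, 0, 0, 0, 0, 0]],
])

```text
time_s: 15.8
tcp_pos: [0.5608, -0.2142, 0.3003]
ee_rot: [[-0.337, -0.941, 0.0], [-0.941, 0.337, -0.0], [0.0, -0.0, -1.0]]
wrist_force: [0.4, 0.2, 0.2]
gripper_width: 0.65
gripper_force: 0.0
```

```bash
cat >> h.py <<'E'
def dial(s):
    """pixels of green/red above/below the pointer on the scene-side face: columns around the zones"""
    x=s["pixels"][115:190,110:150].astype(int);g=(x[...,1]>1.5*x[...,0])&(x[...,1]>1.5*x[...,2])&(x[...,1]>35);rd=(x[...,0]>2*x[...,1])&(x[...,0]>50)
    k=x.max(2)<45
    out=[]
    for u in range(12,24,2):
        q="".join("g" if g[i,u] else "r" if rd[i,u] else "k" if k[i,u] else "." for i in range(10,62));out.append(q)
    return out
def sag():
    w=cap("wrist");s=cap("scene")
    b=min(blobs(mask(w,"blue"),150),key=lambda b:abs(b[1][0]-279)+abs(b[1][1]-240))
    a=[q for q in blobs(mask(s,"blue"),60) if 150<q[1][0]<230 and 100<q[1][1]<260]
    a=max(a,key=lambda q:q[0][4])
    X,e=tri(w,b[1],s,(a[0][0]+a[0][2]/2-.5,a[0][1]+2.5))
    print("cap",X.round(4),"gap",round(e,4),"sag",round(.284-X[2],4));print("\n".join(dial(s)));return s
E
python3 - <<'E'
from h import *
st();s=sag();sag();t=cap("top","t9")
for n in("red","green"):print(n,tray(t,n))
E
```

```text
15.8 [ 0.5608 -0.2142  0.3003] -109.71 F [0.4  0.18 0.24] w 0.65 g 0.0
cap [ 0.5606 -0.2165  0.2593] gap 0.0002 sag 0.0247
rrr................gggggggkkkg.rrrrr................
....................gggggggkkkg.rrrrrrrrrrrr........
....................ggggggggkkgg.rrrrrrrrrrrrrrrrrr.
kk...................ggggggggkkg.rrrrrrrrrrrrrrrrrrr
kkk.kkkkkkk...........gggggggkkkg.rrrrrrrrrrrrrrrrrr
kkkkkkkkkkkkk.........ggggggggkkkg.rrrrrrrrrrrrrrrrr
cap [ 0.5606 -0.2165  0.2593] gap 0.0003 sag 0.0247
rrr................gggggggkkkg.rrrrr................
....................gggggggkkkg.rrrrrrrrrrrr........
....................ggggggggkkgg.rrrrrrrrrrrrrrrrrr.
kk...................ggggggggkkg.rrrrrrrrrrrrrrrrrrr
kkkkkkkkkkk...........gggggggkkkg.rrrrrrrrrrrrrrrrrr
kkkkkkkkkkkkk.........ggggggggkkkg.rrrrrrrrrrrrrrrrr
red ((0.47470611333847046, 0.2898552417755127), (0.1470392346382141, 0.14948515594005585), 81.9789810180664)
green ((0.4049651026725769, 0.09480075538158417), (0.15414558351039886, 0.15441088378429413), 6.609644412994385)
```

The pointer is still and in the green, with a sag of about 25 mm, so jar 1 is dry. The green tray has been knocked and is now at (0.405, 0.095). I'll regrasp jar 1, lift it and draw it off.

Emit:
servo_tool([
  [[0.35, 1, 0, 10, 0, 0, 0], [0.35, 2, 0, 28, 0, 0, 0], [0.35, 2, 0, 46, 0, 0, 0], [0.35, 2, 0, 62, 0, 0, 0], [0.35, 2, 0, 70, 0, 0, 0]],
])

```text
time_s: 16.55
tcp_pos: [0.5591, -0.2158, 0.2278]
ee_rot: [[-0.338, -0.941, -0.004], [-0.941, 0.338, 0.001], [0.0, 0.004, -1.0]]
wrist_force: [0.5, -0.5, 0.3]
gripper_width: 0.651
gripper_force: 0.0
```

Emit:
servo_tool([
  [[0.35, 0, 0, 0, 0, 0, 0], [1, 0, 0, 0, 0, 0, 0], [1, 0, 0, 0, 0, 0, 0], [1, 0, 0, 0, 0, 0, 0], [1, 0, 0, 0, 0, 0, 0]],
])

```text
time_s: 17.05
tcp_pos: [0.5604, -0.2161, 0.2309]
ee_rot: [[-0.337, -0.941, 0.001], [-0.941, 0.337, -0.0], [-0.0, -0.001, -1.0]]
wrist_force: [0.1, 0.4, 0.2]
gripper_width: 0.372
gripper_force: 0.0
```

Emit:
servo_tool([
  [[1, 0, 0, 0, 0, 0, 0], [1, 0, 0, 0, 0, 0, 0], [1, 0, 0, 0, 0, 0, 0], [1, 0, 0, 0, 0, 0, 0], [1, 0, 0, 0, 0, 0, 0]],
])

```text
time_s: 17.55
tcp_pos: [0.5602, -0.216, 0.2303]
ee_rot: [[-0.337, -0.941, 0.0], [-0.941, 0.337, 0.0], [-0.0, -0.0, -1.0]]
wrist_force: [0.2, 0.5, -0.1]
gripper_width: 0.252
gripper_force: 30.0
```

Emit:
servo_tool([
  [[1, 0, 0, -4, 0, 0, 0], [1, 0, 0, -9, 0, 0, 0], [1, 0, 0, -14, 0, 0, 0], [1, 0, 0, -19, 0, 0, 0], [1, 0, 0, -24, 0, 0, 0]],
])

```text
time_s: 18.05
tcp_pos: [0.5598, -0.2159, 0.2544]
ee_rot: [[-0.337, -0.941, -0.001], [-0.941, 0.337, 0.0], [-0.0, 0.001, -1.0]]
wrist_force: [-0.3, -0.1, -1.6]
gripper_width: 0.253
gripper_force: 30.0
```

Emit:
servo_tool([
  [[1, 0, 0, -5, 0, 0, 0], [1, 0, 0, -10, 0, 0, 0], [1, 0, 0, -15, 0, 0, 0], [1, 0, 0, -20, 0, 0, 0], [1, 0, 0, -24, 0, 0, 0]],
])

```text
time_s: 18.55
tcp_pos: [0.5602, -0.2161, 0.2788]
ee_rot: [[-0.337, -0.941, 0.0], [-0.941, 0.337, -0.0], [-0.0, -0.0, -1.0]]
wrist_force: [-0.0, 1.1, -3.0]
gripper_width: 0.248
gripper_force: 30.0
```

Run:
```python
from h import *
st();z=r.sense()["tcp_pos"][2];c=cap("wrist","w10")
for b in capz(c,z+.031):print(b)
```

```text
18.55 [ 0.5602 -0.2161  0.2788] -109.71 F [-0.04  1.09 -2.96] w 0.248 g 30.0
(array([ 0.5612, -0.2164,  0.3098]), [252, 290, 53, 27, 1388])
```

Emit:
servo_tool([
  [[1, -6, 0, 0, 0, 0, 0], [1, -20, 0, 0, 0, 0, 0], [1, -38, 0, 0, 0, 0, 0], [1, -56, 0, 0, 0, 0, 0], [1, -72, 0, 0, 0, 0, 0]],
])

```text
time_s: 19.1
tcp_pos: [0.5851, -0.1461, 0.2781]
ee_rot: [[-0.336, -0.942, -0.0], [-0.942, 0.336, 0.0], [-0.0, 0.0, -1.0]]
wrist_force: [0.4, -0.0, -2.0]
gripper_width: 0.25
gripper_force: 30.0
```

Emit:
servo_tool([
  [[1, -6, 0, 0, 0, 0, 0], [1, -6, 0, -15, 0, 0, 0], [1, -6, 0, -35, 0, 0, 0], [1, -6, 0, -52, 0, 0, 0], [1, -6, 0, -62, 0, 0, 0]],
])

```text
time_s: 19.6
tcp_pos: [0.587, -0.1424, 0.3419]
ee_rot: [[-0.337, -0.942, 0.002], [-0.942, 0.337, -0.0], [-0.0, -0.002, -1.0]]
wrist_force: [0.8, -0.1, -2.1]
gripper_width: 0.252
gripper_force: 30.0
```

Emit:
servo_tool([
  [[1, 0, 0, 0, 0, 0, -0.1], [1, 0, 0, 0, 0, 0, -0.22], [1, 0, 0, 0, 0, 0, -0.35], [1, 0, 0, 0, 0, 0, -0.459], [1, 0, 0, 0, 0, 0, -0.459]],
])

```text
time_s: 20.1
tcp_pos: [0.5863, -0.1424, 0.3398]
ee_rot: [[0.115, -0.993, -0.001], [-0.993, -0.115, 0.0], [-0.0, 0.001, -1.0]]
wrist_force: [-0.3, 0.3, -2.4]
gripper_width: 0.247
gripper_force: 30.0
```

```bash
cat >> h.py <<'E'
def slots(rect):
    """world slot centres of a tray from its minAreaRect; yaw folded to +-45"""
    (x,y),_,a=rect;a=(a+45)%90-45;R=np.array([[np.cos(np.radians(a)),-np.sin(np.radians(a))],[np.sin(np.radians(a)),np.cos(np.radians(a))]])
    return {k:np.array([x,y])+R@(np.array(k)*.033) for k in((1,1),(1,-1),(-1,1),(-1,-1))},a
E
python3 - <<'E'
from h import *
st();t=cap("top","t11");z=r.sense()["tcp_pos"][2];c=cap("wrist","w11")
for b in capz(c,z+.031):print(b)
for n in("red","green"):
    q=tray(t,n);S,a=slots(q);print(n,q,a)
    for k in S: print(k,S[k].round(4),delta([*S[k],.34],a-90))
E
```

```text
20.1 [ 0.5863 -0.1424  0.3398] -83.42 F [-0.29  0.33 -2.42] w 0.247 g 30.0
(array([ 0.5874, -0.1429,  0.3709]), [252, 290, 53, 27, 1388])
red ((0.4723834693431854, 0.290022611618042), (0.14677882194519043, 0.15355484187602997), 81.56037902832031) -8.439620971679688
(1, 1) [0.5099 0.3178] (array([-4.66e+02,  2.43e+01, -1.00e-01]), np.float64(0.26))
(1, -1) [0.5002 0.2525] (array([-4.022e+02,  4.120e+01, -1.000e-01]), np.float64(0.26))
(-1, 1) [0.4446 0.3275] (array([-4.83e+02,  8.80e+01, -1.00e-01]), np.float64(0.26))
(-1, -1) [0.4349 0.2622] (array([-4.192e+02,  1.050e+02, -1.000e-01]), np.float64(0.26))
green ((0.4008660912513733, 0.159092515707016), (0.14981861412525177, 0.03650965914130211), 1.4243016242980957) 1.4243016242980957
(1, 1) [0.433  0.1929] (array([-3.505e+02,  1.147e+02, -1.000e-01]), np.float64(0.088))
(1, -1) [0.4347 0.1269] (array([-2.848e+02,  1.204e+02, -1.000e-01]), np.float64(0.088))
(-1, 1) [0.3671 0.1913] (array([-3.563e+02,  1.804e+02, -1.000e-01]), np.float64(0.088))
(-1, -1) [0.3687 0.1253] (array([-2.906e+02,  1.862e+02, -1.000e-01]), np.float64(0.088))
```

Emit:
servo_tool([
  [[1, -20, 8, 0, 0, 0, 0], [1, -55, 23, 0, 0, 0, 0], [1, -95, 40, 0, 0, 0, 0], [1, -130, 54, 0, 0, 0, 0], [1, -165, 68, 0, 0, 0, 0]],
])

```text
time_s: 20.7
tcp_pos: [0.499, 0.0146, 0.3403]
ee_rot: [[0.112, -0.994, 0.0], [-0.994, -0.112, 0.0], [-0.0, -0.0, -1.0]]
wrist_force: [0.2, 1.4, -1.5]
gripper_width: 0.248
gripper_force: 30.0
```

Emit:
servo_tool([
  [[1, -35, 15, 0, 0, 0, 0], [1, -70, 29, 0, 0, 0, 0], [1, -100, 42, 0, 0, 0, 0], [1, -118, 49, 0, 0, 0, 0], [1, -124, 52, 0, 0, 0, 0]],
])

```text
time_s: 21.2
tcp_pos: [0.4332, 0.1321, 0.3405]
ee_rot: [[0.116, -0.993, 0.0], [-0.993, -0.116, 0.001], [-0.001, -0.001, -1.0]]
wrist_force: [0.6, 0.6, -1.7]
gripper_width: 0.25
gripper_force: 30.0
```

Run:
```python
from h import *
st();c=cap("wrist","w12");s=cap("scene","s12");t=cap("top","t12")
cv2.imwrite("pics/c12.png",np.hstack([c["pixels"][::,::],s["pixels"][170:310,270:510].repeat(3,0)[:420,::]])[:,:,::-1])
```

```text
21.2 [0.4332 0.1321 0.3405] -83.36 F [ 0.6   0.58 -1.74] w 0.25 g 30.0
```

View pics/c12.png

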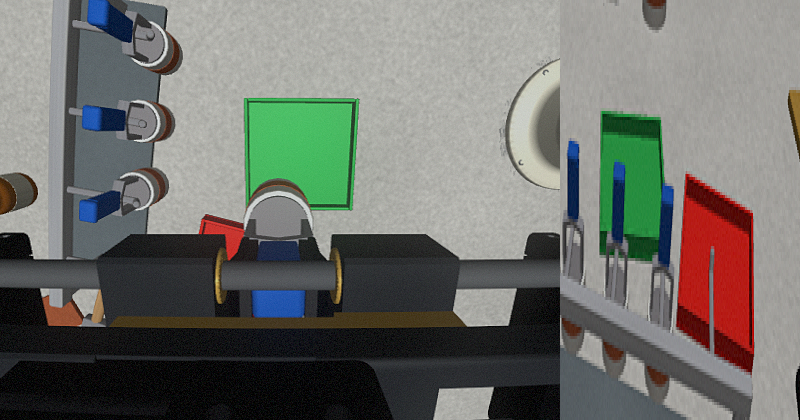

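The wrist view shows the whole green tray, from about (245,98) to (353,210), with the jar held above its near side. I'll compute its pose from this view.

```bash
cat >> h.py <<'E'
def traysee(c,col):
    q=tray(c,col);S,a=slots(q);print(col,np.round(q[0],4),np.round(q[1],4),"yaw",round(a,2))
    for k in S: print(k,S[k].round(4),delta([*S[k],r.sense()["tcp_pos"][2]],a-90))
E
python3 - <<'E'
from h import *
c=cap("wrist");traysee(c,"green")
for p in((245,98),(358.5,98.5),(353,210)):print(onz(c,p,.028).round(4))
E
```

```text
green [0.4068 0.0962] [0.1582 0.1573] yaw 6.23
(1, 1) [0.4361 0.1326] (array([-2.1, -2. , -0. ]), np.float64(0.005))
(1, -1) [0.4432 0.067 ] (array([63.9, -1.6, -0. ]), np.float64(0.005))
(-1, 1) [0.3704 0.1254] (array([-2.4, 64. , -0. ]), np.float64(0.005))
(-1, -1) [0.3776 0.0598] (array([63.6, 64.4, -0. ]), np.float64(0.005))
[0.4933 0.0252 0.028 ]
[0.3375 0.0075 0.028 ]
[0.3181 0.1652 0.028 ]
```

Emit:
servo_tool([
  [[1, -1, -1, 20, 0, 0, 0], [1, -2, -2, 60, 0, 0, 0], [1, -2, -2, 100, 0, 0, 0], [1, -2, -2, 140, 0, 0, 0], [1, -2, -2, 172, 0, 0, 0]],
])

```text
time_s: 21.9
tcp_pos: [0.4357, 0.1315, 0.1661]
ee_rot: [[0.112, -0.994, -0.002], [-0.994, -0.112, -0.001], [0.001, 0.002, -1.0]]
wrist_force: [0.7, 0.5, -2.1]
gripper_width: 0.255
gripper_force: 30.0
```

Emit:
servo_tool([
  [[1, 0, 0, 6, 0, 0, 0], [1, 0, 0, 12, 0, 0, 0], [1, 0, 0, 17, 0, 0, 0], [1, 0, 0, 21, 0, 0, 0], [1, 0, 0, 24, 0, 0, 0]],
])

```text
time_s: 22.4
tcp_pos: [0.4365, 0.1333, 0.145]
ee_rot: [[0.115, -0.993, 0.002], [-0.993, -0.115, 0.001], [-0.001, -0.002, -1.0]]
wrist_force: [-0.6, 0.5, -2.4]
gripper_width: 0.25
gripper_force: 30.0
```

Emit:
servo_tool([
  [[1, 0, 0, 1, 0, 0, 0], [1, 0, 0, 1.5, 0, 0, 0], [1, 0, 0, 2, 0, 0, 0], [1, 0, 0, 2, 0, 0, 0], [1, 0, 0, 2, 0, 0, 0]],
])

```text
time_s: 22.9
tcp_pos: [0.4359, 0.133, 0.1424]
ee_rot: [[0.115, -0.993, 0.0], [-0.993, -0.115, 0.0], [-0.0, -0.0, -1.0]]
wrist_force: [0.9, -0.6, -2.4]
gripper_width: 0.251
gripper_force: 30.0
```

Run:
```python
from h import *
st();z=r.sense()["tcp_pos"][2];c=cap("wrist","w13")
for b in capz(c,z+.031):print(b)
```

```text
22.9 [0.4359 0.133  0.1424] -83.4 F [ 0.9  -0.63 -2.43] w 0.251 g 30.0
(array([0.4369, 0.1325, 0.1734]), [252, 290, 54, 27, 1394])
```

Emit:
servo_tool([
  [[1, 0, 0, 0.5, 0, 0, 0], [1, 0, 0, 1, 0, 0, 0], [1, 0, 0, 1, 0, 0, 0], [1, 0, 0, 1, 0, 0, 0], [1, 0, 0, 1, 0, 0, 0]],
])

```text
time_s: 23.45
tcp_pos: [0.4361, 0.133, 0.1419]
ee_rot: [[0.115, -0.993, 0.001], [-0.993, -0.115, 0.0], [-0.0, -0.001, -1.0]]
wrist_force: [-1.9, 0.2, 5.1]
gripper_width: 0.253
gripper_force: 30.0
```

Emit:
servo_tool([
  [[1, 0, 0, 0.5, 0, 0, 0], [1, 0, 0, 0.5, 0, 0, 0], [1, 0, 0, 0.5, 0, 0, 0], [1, 0, 0, 0.5, 0, 0, 0], [1, 0, 0, 0.5, 0, 0, 0]],
])

```text
time_s: 23.95
tcp_pos: [0.4361, 0.133, 0.1419]
ee_rot: [[0.115, -0.993, 0.001], [-0.993, -0.115, -0.0], [0.0, -0.001, -1.0]]
wrist_force: [-2.8, 0.8, 8.2]
gripper_width: 0.252
gripper_force: 30.0
```

Emit:
servo_tool([
  [[1, 0, 0, -1, 0, 0, 0], [0.35, 0, 0, -1, 0, 0, 0], [0.35, 0, 0, -1, 0, 0, 0], [0.35, 0, 0, -1, 0, 0, 0], [0.35, 0, 0, -1, 0, 0, 0]],
])

```text
time_s: 24.45
tcp_pos: [0.4359, 0.133, 0.1416]
ee_rot: [[0.115, -0.993, -0.0], [-0.993, -0.115, -0.0], [0.0, 0.0, -1.0]]
wrist_force: [-0.1, -0.4, -0.2]
gripper_width: 0.529
gripper_force: 0.0
```

Emit:
servo_tool([
  [[0.35, 0, 0, -8, 0, 0, 0], [0.35, 0, 0, -30, 0, 0, 0], [0.35, 0, 0, -65, 0, 0, 0], [0.35, 0, 0, -105, 0, 0, 0], [0.35, 0, 0, -147, 0, 0, 0]],
])

```text
time_s: 24.95
tcp_pos: [0.4355, 0.1326, 0.2906]
ee_rot: [[0.115, -0.993, -0.0], [-0.993, -0.115, -0.0], [0.0, 0.0, -1.0]]
wrist_force: [0.6, 1.0, 0.4]
gripper_width: 0.645
gripper_force: 0.0
```

Emit:
servo_tool([
  [[0, 0, 0, 0, 0, 0, -0.1], [0, 0, 0, 0, 0, 0, -0.24], [0, 0, 0, 0, 0, 0, -0.38], [0, 0, 0, 0, 0, 0, -0.52], [0, 0, 0, 0, 0, 0, -0.66]],
])

```text
time_s: 25.45
tcp_pos: [0.4358, 0.1329, 0.2894]
ee_rot: [[0.704, -0.71, 0.001], [-0.71, -0.704, 0.0], [0.0, -0.001, -1.0]]
wrist_force: [-0.9, 0.6, -0.1]
gripper_width: 0.972
gripper_force: 0.0
```

Emit:
servo_tool([
  [[0, 0, 0, 0, 0, 0, -0.14], [0, 0, 0, 0, 0, 0, -0.28], [0, 0, 0, 0, 0, 0, -0.42], [0, 0, 0, 0, 0, 0, -0.56], [0, 0, 0, 0, 0, 0, -0.726]],
])

```text
time_s: 25.95
tcp_pos: [0.4358, 0.1329, 0.2894]
ee_rot: [[0.997, -0.08, 0.001], [-0.08, -0.997, 0.0], [0.001, -0.0, -1.0]]
wrist_force: [-0.2, 0.2, 0.2]
gripper_width: 1.001
gripper_force: 0.0
```

Run:
```python
from h import *
st();c=cap("wrist","w14")
for b in capz(c,.189):print(b)
print(delta([.6175,.1622,.25],-4.0))
s=cap("scene","s14")
for b in blobs(mask(s,"blue"),60):print(b[0],b[1].round(1))
```

```text
25.95 [0.4358 0.1329 0.2894] -4.57 F [-0.17  0.18  0.17] w 1.001 g 0.0
(array([0.4422, 0.1318, 0.189 ]), [268, 197, 22, 27, 456])
(array([178.9, -42.9,  39.3]), np.float64(-0.006))
[517   0  43   3 108] [540.5   0.8]
[504  34  21  17 115] [512.9  44.3]
[545 150  15  23 170] [554.4 157.9]
[278 217  11  26 197] [282.7 228.8]
[322 224  13  27 245] [328.2 236.5]
[369 231  14  28 232] [375.4 243.7]
```

Emit:
servo_tool([
  [[0, 25, -6, 0, 0, 0, 0], [0, 70, -17, 0, 0, 0, 0], [0, 115, -28, 0, 0, 0, 0], [0, 155, -37, 0, 0, 0, 0], [0, 179, -43, 0, 0, 0, 0]],
])

```text
time_s: 26.55
tcp_pos: [0.6204, 0.1605, 0.2879]
ee_rot: [[0.996, -0.09, -0.001], [-0.09, -0.996, -0.001], [-0.0, 0.001, -1.0]]
wrist_force: [-0.1, -0.4, -0.9]
gripper_width: 1.002
gripper_force: 0.0
```

Emit:
servo_tool([
  [[0, 0, 0, 20, 0, 0, 0], [0, 0, 0, 50, 0, 0, 0], [0, 0, 0, 85, 0, 0, 0], [0, 0, 0, 115, 0, 0, 0], [0, 0, 0, 129, 0, 0, 0]],
])

```text
time_s: 27.05
tcp_pos: [0.6164, 0.1598, 0.1566]
ee_rot: [[0.996, -0.089, -0.005], [-0.089, -0.996, -0.002], [-0.005, 0.002, -1.0]]
wrist_force: [-0.6, -0.8, -0.3]
gripper_width: 1.0
gripper_force: 0.0
```

Emit:
servo_tool([
  [[0, 0, 0, 0, 0, 0, 0], [1, 0, 0, 0, 0, 0, 0], [1, 0, 0, 0, 0, 0, 0], [1, 0, 0, 0, 0, 0, 0], [1, 0, 0, 0, 0, 0, 0]],
])

```text
time_s: 27.55
tcp_pos: [0.6183, 0.1606, 0.161]
ee_rot: [[0.996, -0.086, 0.002], [-0.086, -0.996, 0.001], [0.002, -0.001, -1.0]]
wrist_force: [-0.0, 0.4, -0.2]
gripper_width: 0.72
gripper_force: 0.0
```

Run:
```python
from h import *
st();c=cap("wrist","w15")
for b in capz(c,.191):print(b)
```

```text
27.55 [0.6183 0.1606 0.161 ] -4.93 F [-0.    0.36 -0.2 ] w 0.72 g 0.0
(array([0.619 , 0.1622, 0.191 ]), [247, 290, 53, 27, 1338])
```

Emit:
servo_tool([
  [[1, 0, -1.5, 1, 0, 0, -0.016], [1, 0, -1.5, 1, 0, 0, -0.016], [1, 0, -1.5, 1, 0, 0, -0.016], [1, 0, -1.5, 1, 0, 0, -0.016], [1, 0, -1.5, 1, 0, 0, -0.016]],
])

```text
time_s: 28.1
tcp_pos: [0.6182, 0.1623, 0.1588]
ee_rot: [[0.998, -0.07, 0.001], [-0.07, -0.998, 0.001], [0.001, -0.001, -1.0]]
wrist_force: [0.3, 2.6, -0.7]
gripper_width: 0.25
gripper_force: 30.0
```

Emit:
servo_tool([
  [[1, 0, 0, 0, 0, 0, 0], [1, 0, 0, -4, 0, 0, 0], [1, 0, 0, -10, 0, 0, 0], [1, 0, 0, -17, 0, 0, 0], [1, 0, 0, -23, 0, 0, 0]],
])

```text
time_s: 28.6
tcp_pos: [0.618, 0.1618, 0.1823]
ee_rot: [[0.998, -0.07, -0.0], [-0.07, -0.998, -0.0], [-0.0, 0.0, -1.0]]
wrist_force: [-0.8, 0.1, -3.6]
gripper_width: 0.251
gripper_force: 30.0
```

Emit:
servo_tool([
  [[1, -6, 0, 0, 0, 0, 0], [1, -20, 0, 0, 0, 0, 0], [1, -38, 0, 0, 0, 0, 0], [1, -56, 0, 0, 0, 0, 0], [1, -72, 0, 0, 0, 0, 0]],
])

```text
time_s: 29.1
tcp_pos: [0.5447, 0.1667, 0.1816]
ee_rot: [[0.998, -0.07, -0.001], [-0.07, -0.998, -0.0], [-0.001, 0.0, -1.0]]
wrist_force: [-0.3, 0.7, -3.4]
gripper_width: 0.255
gripper_force: 30.0
```

Emit:
servo_tool([
  [[1, -4, 0, -5, 0, 0, 0], [1, -4, 0, -35, 0, 0, 0], [1, -4, 0, -75, 0, 0, 0], [1, -4, 0, -115, 0, 0, 0], [1, -4, 0, -156, 0, 0, 0]],
])

```text
time_s: 29.6
tcp_pos: [0.5422, 0.167, 0.3398]
ee_rot: [[0.998, -0.07, 0.001], [-0.07, -0.998, 0.0], [0.001, -0.0, -1.0]]
wrist_force: [1.4, 1.0, -3.5]
gripper_width: 0.249
gripper_force: 30.0
```

Emit:
servo_tool([
  [[1, 0, 0, 0, 0, 0, 0], [1, 0, 0, 0, 0, 0, 0], [1, 0, 0, 0, 0, 0, 0], [1, 0, 0, 0, 0, 0, 0], [1, 0, 0, 0, 0, 0, 0]],
])

```text
time_s: 30.1
tcp_pos: [0.5419, 0.167, 0.3363]
ee_rot: [[0.998, -0.07, -0.002], [-0.07, -0.998, -0.001], [-0.002, 0.002, -1.0]]
wrist_force: [0.7, -0.0, -3.3]
gripper_width: 0.25
gripper_force: 30.0
```

Run:
```python
from h import *
st();z=r.sense()["tcp_pos"][2];c=cap("wrist","w16");st()
for b in capz(c,z+.031):print(b)
print(delta([.5838,-.150,.34],-109.7))
```

```text
30.1 [0.5419 0.167  0.3363] -4.0 F [ 0.66 -0.04 -3.35] w 0.25 g 30.0
30.15 [0.542  0.1671 0.3366] -4.0 F [-0.37 -0.5  -4.47] w 0.25 g 30.0
(array([0.6117, 0.1275, 0.3673]), [366, 110, 24, 19, 407])
(array([0.6095, 0.0925, 0.3673]), [466, 111, 22, 19, 310])
(array([0.5431, 0.1668, 0.3673]), [251, 290, 55, 27, 1393])
(array([ 63.8, 313.4,  -3.4]), np.float64(1.845))
```

Emit:
servo_tool([
  [[1, 5, 22, -1, 0, 0, 0], [1, 12, 57, -2, 0, 0, 0], [1, 20, 97, -3, 0, 0, 0], [1, 28, 135, -3, 0, 0, 0], [1, 35, 173, -3, 0, 0, 0]],
])

```text
time_s: 30.65
tcp_pos: [0.5651, -0.0092, 0.3404]
ee_rot: [[0.998, -0.069, -0.0], [-0.069, -0.998, -0.0], [-0.0, 0.0, -1.0]]
wrist_force: [1.2, 0.9, -3.6]
gripper_width: 0.247
gripper_force: 30.0
```

Emit:
servo_tool([
  [[1, 8, 38, 0, 0, 0, 0], [1, 15, 75, 0, 0, 0, 0], [1, 22, 110, 0, 0, 0, 0], [1, 27, 132, 0, 0, 0, 0], [1, 29, 140, 0, 0, 0, 0]],
])

```text
time_s: 31.15
tcp_pos: [0.5841, -0.1518, 0.3398]
ee_rot: [[0.997, -0.073, -0.002], [-0.073, -0.997, -0.0], [-0.002, 0.001, -1.0]]
wrist_force: [0.5, 0.4, -3.6]
gripper_width: 0.253
gripper_force: 30.0
```

Emit:
servo_tool([
  [[1, 0, 0, 0, 0, 0, 0.1], [1, 0, 0, 0, 0, 0, 0.22], [1, 0, 0, 0, 0, 0, 0.35], [1, 0, 0, 0, 0, 0, 0.48], [1, 0, 0, 0, 0, 0, 0.61]],
])

```text
time_s: 31.65
tcp_pos: [0.5842, -0.1488, 0.3403]
ee_rot: [[0.775, -0.632, -0.001], [-0.632, -0.775, 0.0], [-0.001, 0.0, -1.0]]
wrist_force: [-0.9, 0.2, -3.3]
gripper_width: 0.249
gripper_force: 30.0
```

Emit:
servo_tool([
  [[1, 0, 0, 0, 0, 0, 0.13], [1, 0, 0, 0, 0, 0, 0.26], [1, 0, 0, 0, 0, 0, 0.39], [1, 0, 0, 0, 0, 0, 0.52], [1, 0, 0, 0, 0, 0, 0.65]],
])

```text
time_s: 32.15
tcp_pos: [0.5842, -0.1487, 0.3403]
ee_rot: [[0.234, -0.972, -0.001], [-0.972, -0.234, 0.0], [-0.0, 0.001, -1.0]]
wrist_force: [-0.6, -0.1, -3.7]
gripper_width: 0.252
gripper_force: 30.0
```

Emit:
servo_tool([
  [[1, 0, 0, 0, 0, 0, 0.13], [1, 0, 0, 0, 0, 0, 0.26], [1, 0, 0, 0, 0, 0, 0.39], [1, 0, 0, 0, 0, 0, 0.5], [1, 0, 0, 0, 0, 0, 0.585]],
])

```text
time_s: 32.65
tcp_pos: [0.5842, -0.1487, 0.3403]
ee_rot: [[-0.34, -0.94, -0.001], [-0.94, 0.34, 0.0], [0.0, 0.001, -1.0]]
wrist_force: [-0.3, 0.2, -4.1]
gripper_width: 0.249
gripper_force: 30.0
```

Run:
```python
from h import *
st();z=r.sense()["tcp_pos"][2];c=cap("wrist","w17");st()
for b in capz(c,z+.031):print(b)
print(delta([.5838,-.150,.278],-109.7))
```

```text
32.65 [ 0.5842 -0.1487  0.3403] -109.89 F [-0.32  0.23 -4.13] w 0.249 g 30.0
32.7 [ 0.5842 -0.1487  0.3403] -109.99 F [-0.98 -0.81 -3.23] w 0.249 g 30.0
(array([ 0.5853, -0.1491,  0.3713]), [251, 290, 55, 27, 1410])
(array([ 1.3, -0.1, 62.3]), np.float64(-0.005))
```

Emit:
servo_tool([
  [[1, 0, 0, 8, 0, 0, -0.004], [1, 0, 0, 25, 0, 0, -0.004], [1, 0, 0, 42, 0, 0, -0.004], [1, 0, 0, 56, 0, 0, -0.004], [1, 0, 0, 63, 0, 0, -0.004]],
])

```text
time_s: 33.2
tcp_pos: [0.5833, -0.149, 0.2754]
ee_rot: [[-0.332, -0.943, -0.004], [-0.943, 0.332, 0.001], [0.001, 0.004, -1.0]]
wrist_force: [-1.2, -0.4, -4.2]
gripper_width: 0.25
gripper_force: 30.0
```

Emit:
servo_tool([
  [[1, 2, 0, 0, 0, 0, 0], [1, 10, 0, 0, 0, 0, 0], [1, 20, 0, 0, 0, 0, 0], [1, 28, 0, 0, 0, 0, 0], [1, 34, 0, 0, 0, 0, 0]],
])

```text
time_s: 33.7
tcp_pos: [0.5726, -0.1827, 0.2783]
ee_rot: [[-0.334, -0.942, 0.001], [-0.942, 0.334, -0.0], [-0.0, -0.001, -1.0]]
wrist_force: [0.6, 0.4, -3.7]
gripper_width: 0.253
gripper_force: 30.0
```

Emit:
servo_tool([
  [[1, 8, 0, 0, 0, 0, 0], [1, 16, 0, 0, 0, 0, 0], [1, 24, 0, 0, 0, 0, 0], [1, 30, 0, 0, 0, 0, 0], [1, 33, 0, 0, 0, 0, 0]],
])

```text
time_s: 34.2
tcp_pos: [0.5616, -0.2133, 0.2777]
ee_rot: [[-0.334, -0.943, -0.0], [-0.943, 0.334, -0.0], [0.0, 0.0, -1.0]]
wrist_force: [-0.1, 0.5, -3.7]
gripper_width: 0.251
gripper_force: 30.0
```

Emit:
servo_tool([
  [[1, 0, 0, 0, 0, 0, 0], [1, 0, 0, 3, 0, 0, 0], [1, 0, 0, 7, 0, 0, 0], [1, 0, 0, 11, 0, 0, 0], [1, 0, 0, 15, 0, 0, 0]],
])

```text
time_s: 34.7
tcp_pos: [0.5618, -0.2124, 0.2621]
ee_rot: [[-0.333, -0.943, -0.001], [-0.943, 0.333, 0.0], [0.0, 0.001, -1.0]]
wrist_force: [0.7, 0.4, -3.9]
gripper_width: 0.25
gripper_force: 30.0
```

Run:
```python
from h import *
st();c=cap("wrist","w18");z=r.sense()["tcp_pos"][2]
for b in capz(c,z+.031):print(b)
```

```text
34.7 [ 0.5618 -0.2124  0.2621] -109.46 F [ 0.67  0.35 -3.92] w 0.25 g 30.0
(array([ 0.563 , -0.2122,  0.2923]), [251, 290, 55, 27, 1403])
```

Emit:
servo_tool([
  [[1, 0, 0, 3, 0, 0, 0], [1, 0, 0, 6, 0, 0, 0], [1, 0, 0, 9, 0, 0, 0], [1, 0, 0, 12, 0, 0, 0], [1, 0, 0, 15, 0, 0, 0]],
])

```text
time_s: 35.25
tcp_pos: [0.5619, -0.2126, 0.2477]
ee_rot: [[-0.333, -0.943, 0.0], [-0.943, 0.333, -0.0], [-0.0, -0.0, -1.0]]
wrist_force: [0.1, -0.4, -2.8]
gripper_width: 0.244
gripper_force: 30.0
```

Emit:
servo_tool([
  [[1, 0, 0, 3, 0, 0, 0], [1, 0, 0, 6, 0, 0, 0], [1, 0, 0, 9, 0, 0, 0], [1, 0, 0, 12, 0, 0, 0], [1, 0, 0, 15, 0, 0, 0]],
])

```text
time_s: 35.75
tcp_pos: [0.562, -0.2127, 0.2328]
ee_rot: [[-0.333, -0.943, 0.0], [-0.943, 0.333, -0.0], [0.0, -0.0, -1.0]]
wrist_force: [-0.1, 0.5, -1.3]
gripper_width: 0.249
gripper_force: 30.0
```

Emit:
servo_tool([
  [[1, 0, 0, 3, 0, 0, 0], [1, 0, 0, 6, 0, 0, 0], [1, 0, 0, 8, 0, 0, 0], [1, 0, 0, 10, 0, 0, 0], [1, 0, 0, 12, 0, 0, 0]],
])

```text
time_s: 36.25
tcp_pos: [0.5619, -0.2127, 0.2208]
ee_rot: [[-0.333, -0.943, 0.0], [-0.943, 0.333, -0.0], [0.0, -0.0, -1.0]]
wrist_force: [-1.2, 1.4, -0.7]
gripper_width: 0.254
gripper_force: 30.0
```

Run:
```python
from h import *
F=[]
for i in range(6):
    s=cap("scene");F.append(r.sense()["wrist_force"])
print(np.mean(F,0));st();print("\n".join(dial(s)))
```

```text
[-0.73173758  0.81292821 -0.82906066]
36.55 [ 0.5619 -0.2127  0.2209] -109.48 F [-0.88  0.02 -2.03] w 0.252 g 30.0
rrr................gggggggggggkkrrrr................
....................ggggggggggkkkrrrrrrrrrrr........
....................gggggggggggkk.rrrrrrrrrrrrrrrrr.
.....................gggggggggggkkrrrrrrrrrrrrrrrrrr
....kkkkkkk...........ggggggggggkkkrrrrrrrrrrrrrrrrr
...kkkkkkkkkk.........gggggggggggkkrrrrrrrrrrrrrrrrr
```

Emit:
servo_tool([
  [[1, 0, 0, 2, 0, 0, 0], [1, 0, 0, 4, 0, 0, 0], [1, 0, 0, 6, 0, 0, 0], [1, 0, 0, 7, 0, 0, 0], [1, 0, 0, 8, 0, 0, 0]],
])

```text
time_s: 37.05
tcp_pos: [0.5619, -0.2127, 0.2127]
ee_rot: [[-0.333, -0.943, 0.0], [-0.943, 0.333, -0.0], [0.0, -0.0, -1.0]]
wrist_force: [0.1, 0.9, -0.3]
gripper_width: 0.247
gripper_force: 30.0
```

Run:
```python
from h import *
F=[]
for i in range(6):
    s=cap("scene");F.append(r.sense()["wrist_force"])
print(np.mean(F,0));st();print("\n".join(dial(s)))
```

```text
[-0.70989568  0.34542157 -0.65272803]
37.35 [ 0.562  -0.2127  0.2129] -109.48 F [-1.3   0.36 -0.38] w 0.249 g 30.0
rrr................ggggggggggg.rkkk.................
....................ggggggggggg.rkkkrrrrrrrr........
....................gggggggggggg.rkk.rrrrrrrrrrrrrr.
.....................ggggggggggg.rrkkrrrrrrrrrrrrrrr
....kkkkkkk...........ggggggggggg.rkkkrrrrrrrrrrrrrr
...kkkkkkkkkk.........gggggggggggg.rkk.rrrrrrrrrrrrr
```

Emit:
servo_tool([
  [[1, 0, 0, 1, 0, 0, 0], [1, 0, 0, 2, 0, 0, 0], [1, 0, 0, 3, 0, 0, 0], [1, 0, 0, 3, 0, 0, 0], [1, 0, 0, 3, 0, 0, 0]],
])

```text
time_s: 37.85
tcp_pos: [0.5619, -0.2127, 0.2098]
ee_rot: [[-0.333, -0.943, 0.0], [-0.943, 0.333, -0.0], [0.0, -0.0, -1.0]]
wrist_force: [-0.6, 1.0, 0.6]
gripper_width: 0.247
gripper_force: 30.0
```

Emit:
servo_tool([
  [[1, 0, 0, 0, 0, 0, 0], [0.35, 0, 0, 0, 0, 0, 0], [0.35, 0, 0, 0, 0, 0, 0], [0.35, 0, 0, 0, 0, 0, 0], [0.35, 0, 0, 0, 0, 0, 0]],
])

```text
time_s: 38.35
tcp_pos: [0.5619, -0.2127, 0.2098]
ee_rot: [[-0.334, -0.943, 0.0], [-0.943, 0.334, -0.0], [0.0, -0.0, -1.0]]
wrist_force: [-0.6, -0.5, 0.1]
gripper_width: 0.529
gripper_force: 0.0
```

Emit:
servo_tool([
  [[0.35, 0, 0, 0, 0, 0, 0], [0.35, 0, 0, -10, 0, 0, 0], [0.35, 0, 0, -30, 0, 0, 0], [0.35, 0, 0, -50, 0, 0, 0], [0.35, 0, 0, -70, 0, 0, 0]],
])

```text
time_s: 38.85
tcp_pos: [0.5619, -0.2127, 0.2814]
ee_rot: [[-0.333, -0.943, 0.001], [-0.943, 0.333, -0.0], [0.0, -0.001, -1.0]]
wrist_force: [0.3, -0.4, -0.1]
gripper_width: 0.65
gripper_force: 0.0
```

Emit:
servo_tool([
  [[0.35, 0, 0, 0, 0, 0, 0], [0.35, 0, 0, 0, 0, 0, 0], [0.35, 0, 0, 0, 0, 0, 0], [0.35, 0, 0, 0, 0, 0, 0], [0.35, 0, 0, 0, 0, 0, 0]],
])

```text
time_s: 39.35
tcp_pos: [0.5616, -0.2126, 0.2789]
ee_rot: [[-0.334, -0.943, -0.002], [-0.943, 0.334, 0.0], [0.0, 0.002, -1.0]]
wrist_force: [0.1, -0.3, 0.8]
gripper_width: 0.649
gripper_force: 0.0
```

Emit:
servo_tool([
  [[0.35, 0, 0, 0, 0, 0, 0], [0.35, 0, 0, 0, 0, 0, 0], [0.35, 0, 0, 0, 0, 0, 0], [0.35, 0, 0, 0, 0, 0, 0], [0.35, 0, 0, 0, 0, 0, 0]],
])

```text
time_s: 39.85
tcp_pos: [0.5619, -0.2126, 0.2798]
ee_rot: [[-0.334, -0.943, 0.0], [-0.943, 0.334, -0.0], [-0.0, -0.0, -1.0]]
wrist_force: [1.0, 0.0, 0.1]
gripper_width: 0.651
gripper_force: 0.0
```

Emit:
servo_tool([
  [[0.35, 0, 0, 0, 0, 0, 0], [0.35, 0, 0, 0, 0, 0, 0], [0.35, 0, 0, 0, 0, 0, 0], [0.35, 0, 0, 0, 0, 0, 0], [0.35, 0, 0, 0, 0, 0, 0]],
])

```text
time_s: 40.35
tcp_pos: [0.5619, -0.2126, 0.2797]
ee_rot: [[-0.333, -0.943, -0.0], [-0.943, 0.333, 0.0], [-0.0, 0.0, -1.0]]
wrist_force: [0.3, -0.2, 0.5]
gripper_width: 0.649
gripper_force: 0.0
```

Emit:
servo_tool([
  [[0.35, 0, 0, 0, 0, 0, 0], [0.35, 0, 0, 0, 0, 0, 0], [0.35, 0, 0, 0, 0, 0, 0], [0.35, 0, 0, 0, 0, 0, 0], [0.35, 0, 0, 0, 0, 0, 0]],
])

```text
time_s: 40.85
tcp_pos: [0.5619, -0.2126, 0.2798]
ee_rot: [[-0.333, -0.943, 0.0], [-0.943, 0.333, 0.0], [-0.0, -0.0, -1.0]]
wrist_force: [0.1, -0.2, 0.4]
gripper_width: 0.649
gripper_force: 0.0
```

Run:
```python
from h import *
st();sag();sag();t=cap("top","t19")
for n in("red","green"):print(n,tray(t,n))
```

```text
40.85 [ 0.5619 -0.2126  0.2798] -109.48 F [ 0.06 -0.22  0.4 ] w 0.649 g 0.0
cap [ 0.5641 -0.2135  0.2406] gap 0.0 sag 0.0434
rrr................ggggggggggg.rrrkk................
....................ggggggggggg.rrkk.rrrrrrr........
....................gggggggggggg.rrkkrrrrrrrrrrrrrr.
.....................ggggggggggg.rr.kkrrrrrrrrrrrrrr
....kkkkkkk...........ggggggggggg.rrkkkrrrrrrrrrrrrr
...kkkkkkkkkkk........gggggggggggg.rrkkkrrrrrrrrrrrr
cap [ 0.564  -0.2135  0.2406] gap 0.0 sag 0.0434
rrr................ggggggggggg.rrrkk................
....................ggggggggggg.rrkkkrrrrrrr........
....................gggggggggggg.rrkk.rrrrrrrrrrrrr.
.....................ggggggggggg.rr.kkrrrrrrrrrrrrrr
....kkkkkkk...........ggggggggggg.rrkkkrrrrrrrrrrrrr
...kkkkkkkkkkk........gggggggggggg.rrkkkrrrrrrrrrrrr
red ((0.47444406151771545, 0.2895422577857971), (0.14717593789100647, 0.15014153718948364), 81.23146057128906)
green ((0.4047221541404724, 0.09504532068967819), (0.1538107842206955, 0.1536226123571396), 6.316359996795654)
```

Jar 2 has settled with the pointer in the red (sag about 44 mm), so it is wet.

Emit:
servo_tool([
  [[0.35, 0, 0, 10, 0, 0, 0], [0.35, 0, -1, 28, 0, 0, 0], [0.35, 0, -2, 46, 0, 0, 0], [0.35, 0, -2, 62, 0, 0, 0], [0.35, 0, -2, 70, 0, 0, 0]],
])

```text
time_s: 41.6
tcp_pos: [0.5627, -0.213, 0.2073]
ee_rot: [[-0.334, -0.943, -0.004], [-0.943, 0.334, 0.001], [0.0, 0.004, -1.0]]
wrist_force: [-0.4, 0.7, -0.9]
gripper_width: 0.647
gripper_force: 0.0
```

Emit:
servo_tool([
  [[0.35, 0, 0, 0, 0, 0, 0], [1, 0, 0, 0, 0, 0, 0], [1, 0, 0, 0, 0, 0, 0], [1, 0, 0, 0, 0, 0, 0], [1, 0, 0, 0, 0, 0, 0]],
])

```text
time_s: 42.1
tcp_pos: [0.564, -0.2133, 0.2104]
ee_rot: [[-0.333, -0.943, 0.001], [-0.943, 0.333, -0.0], [-0.0, -0.001, -1.0]]
wrist_force: [-0.6, -0.3, -0.4]
gripper_width: 0.371
gripper_force: 0.0
```

Emit:
servo_tool([
  [[1, 0, 0, 0, 0, 0, 0], [1, 0, 0, 0, 0, 0, 0], [1, 0, 0, 0, 0, 0, 0], [1, 0, 0, 0, 0, 0, 0], [1, 0, 0, 0, 0, 0, 0]],
])

```text
time_s: 42.6
tcp_pos: [0.5628, -0.2131, 0.2093]
ee_rot: [[-0.334, -0.943, -0.003], [-0.943, 0.334, 0.001], [0.0, 0.003, -1.0]]
wrist_force: [-4.0, 1.5, 0.3]
gripper_width: 0.249
gripper_force: 30.0
```

Emit:
servo_tool([
  [[1, 0, 0, -4, 0, 0, 0], [1, 0, 0, -9, 0, 0, 0], [1, 0, 0, -14, 0, 0, 0], [1, 0, 0, -19, 0, 0, 0], [1, 0, 0, -24, 0, 0, 0]],
])

```text
time_s: 43.1
tcp_pos: [0.5642, -0.2134, 0.2343]
ee_rot: [[-0.334, -0.943, 0.001], [-0.943, 0.334, -0.0], [-0.0, -0.001, -1.0]]
wrist_force: [-2.2, 0.7, -2.1]
gripper_width: 0.25
gripper_force: 30.0
```

Emit:
servo_tool([
  [[1, 0, 0, -5, 0, 0, 0], [1, 0, 0, -10, 0, 0, 0], [1, 0, 0, -15, 0, 0, 0], [1, 0, 0, -20, 0, 0, 0], [1, 0, 0, -25, 0, 0, 0]],
])

```text
time_s: 43.6
tcp_pos: [0.564, -0.2133, 0.259]
ee_rot: [[-0.333, -0.943, 0.001], [-0.943, 0.333, 0.0], [-0.0, -0.0, -1.0]]
wrist_force: [-0.3, -0.1, -4.3]
gripper_width: 0.253
gripper_force: 30.0
```

Emit:
servo_tool([
  [[1, 0, 0, -5, 0, 0, 0], [1, 0, 0, -10, 0, 0, 0], [1, 0, 0, -14, 0, 0, 0], [1, 0, 0, -17, 0, 0, 0], [1, 0, 0, -19, 0, 0, 0]],
])

```text
time_s: 44.1
tcp_pos: [0.5638, -0.2133, 0.2781]
ee_rot: [[-0.334, -0.943, 0.0], [-0.943, 0.334, -0.0], [-0.0, -0.0, -1.0]]
wrist_force: [-0.4, -0.3, -3.2]
gripper_width: 0.252
gripper_force: 30.0
```

Run:
```python
from h import *
st();z=r.sense()["tcp_pos"][2];c=cap("wrist","w20")
for b in capz(c,z+.031):print(b)
```

```text
44.1 [ 0.5638 -0.2133  0.2781] -109.48 F [-0.36 -0.31 -3.22] w 0.252 g 30.0
(array([ 0.5648, -0.2136,  0.3091]), [251, 290, 55, 27, 1404])
```

Emit:
servo_tool([
  [[1, -6, 0, 0, 0, 0, 0], [1, -20, 0, 0, 0, 0, 0], [1, -38, 0, 0, 0, 0, 0], [1, -56, 0, 0, 0, 0, 0], [1, -72, 0, 0, 0, 0, 0]],
])

```text
time_s: 44.65
tcp_pos: [0.5884, -0.1433, 0.2776]
ee_rot: [[-0.332, -0.943, 0.0], [-0.943, 0.332, 0.0], [-0.0, 0.0, -1.0]]
wrist_force: [0.4, 0.1, -3.6]
gripper_width: 0.251
gripper_force: 30.0
```

Emit:
servo_tool([
  [[1, -6, 0, 0, 0, 0, 0], [1, -6, 0, -15, 0, 0, -0.05], [1, -6, 0, -35, 0, 0, -0.1], [1, -6, 0, -52, 0, 0, -0.15], [1, -6, 0, -62, 0, 0, -0.191]],
])

```text
time_s: 45.15
tcp_pos: [0.5903, -0.1395, 0.3416]
ee_rot: [[-0.146, -0.989, 0.002], [-0.989, 0.146, -0.001], [0.0, -0.003, -1.0]]
wrist_force: [0.0, 0.4, -4.0]
gripper_width: 0.254
gripper_force: 30.0
```

Emit:
servo_tool([
  [[1, -15, 5, 0, 0, 0, 0], [1, -42, 14, 0, 0, 0, 0], [1, -75, 25, 0, 0, 0, 0], [1, -112, 37, 0, 0, 0, 0], [1, -150, 50, 0, 0, 0, 0]],
])

```text
time_s: 45.65
tcp_pos: [0.5616, 0.0179, 0.339]
ee_rot: [[-0.149, -0.989, -0.001], [-0.989, 0.149, 0.0], [0.0, 0.001, -1.0]]
wrist_force: [0.1, 0.4, -5.1]
gripper_width: 0.248
gripper_force: 30.0
```

Emit:
servo_tool([
  [[1, -36, 12, 0, 0, 0, 0], [1, -72, 24, 0, 0, 0, 0], [1, -108, 36, 0, 0, 0, 0], [1, -140, 46, 0, 0, 0, 0], [1, -170, 56, 0, 0, 0, 0]],
])

```text
time_s: 46.15
tcp_pos: [0.5311, 0.1947, 0.3391]
ee_rot: [[-0.148, -0.989, -0.001], [-0.989, 0.148, -0.0], [0.0, 0.001, -1.0]]
wrist_force: [-0.1, 0.6, -4.2]
gripper_width: 0.249
gripper_force: 30.0
```

Emit:
servo_tool([
  [[1, -33, 11, 0, 0, 0, 0], [1, -65, 22, 0, 0, 0, 0], [1, -95, 32, 0, 0, 0, 0], [1, -115, 38, 0, 0, 0, 0], [1, -121, 40, 0, 0, 0, 0]],
])

```text
time_s: 46.65
tcp_pos: [0.5098, 0.3203, 0.3387]
ee_rot: [[-0.146, -0.989, -0.001], [-0.989, 0.146, -0.001], [0.001, 0.001, -1.0]]
wrist_force: [-0.4, -0.2, -5.0]
gripper_width: 0.247
gripper_force: 30.0
```

Emit:
servo_tool([
  [[1, 0, 0, 0, 0, 0, 0], [1, 0, 0, 0, 0, 0, 0], [1, 0, 0, 0, 0, 0, 0], [1, 0, 0, 0, 0, 0, 0], [1, 0, 0, 0, 0, 0, 0]],
])

```text
time_s: 47.15
tcp_pos: [0.511, 0.3173, 0.34]
ee_rot: [[-0.15, -0.989, 0.0], [-0.989, 0.15, 0.0], [-0.0, -0.0, -1.0]]
wrist_force: [0.2, -0.7, -3.1]
gripper_width: 0.253
gripper_force: 30.0
```

Run:
```python
from h import *
st();z=r.sense()["tcp_pos"][2];c=cap("wrist","w21");pickle.dump(c,open("w21.pkl","wb"))
for b in capz(c,z+.031):print(b)
traysee(c,"red");traysee(c,"green")
```

```text
47.15 [0.511  0.3173 0.34  ] -98.6 F [ 0.21 -0.65 -3.12] w 0.253 g 30.0
(array([0.5121, 0.317 , 0.371 ]), [251, 290, 55, 27, 1400])
red [0.5035 0.2442] [0.2043 0.1022] yaw 33.15
(1, 1) [0.5131 0.2899] (array([26.9, -6.2, -0. ]), np.float64(-0.729))
(1, -1) [0.5492 0.2346] (array([ 76.2, -50.1,  -0. ]), np.float64(-0.729))
(-1, 1) [0.4578 0.2538] (array([70.9, 43.1, -0. ]), np.float64(-0.729))
(-1, -1) [0.4939 0.1985] (array([120.1,  -0.8,  -0. ]), np.float64(-0.729))
green [0.407  0.1263] [0.1536 0.1011] yaw 6.42
(1, 1) [0.4361 0.1628] (array([164.1,  51. ,  -0. ]), np.float64(-0.262))
(1, -1) [0.4435 0.0972] (array([227.8,  33.9,  -0. ]), np.float64(-0.262))
(-1, 1) [0.3705 0.1554] (array([181.2, 114.8,  -0. ]), np.float64(-0.262))
(-1, -1) [0.3779 0.0898] (array([244.9,  97.7,  -0. ]), np.float64(-0.262))
```

View pics/w21.png

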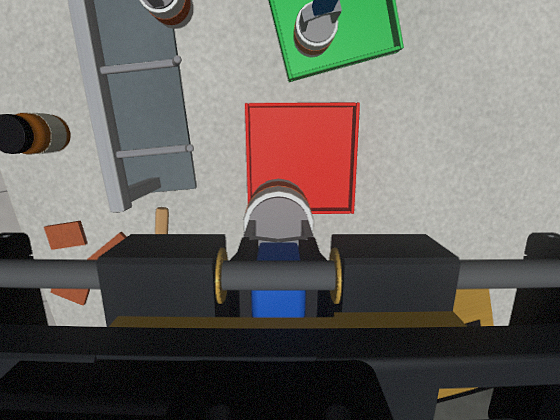

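The wrist view shows the red tray with far corners at about (246,103) and (359,103), and jar 1 standing upright in the green tray. I'll get the red tray's centre from these corners.

Run:
```python
from h import *
c=pickle.load(open("w21.pkl","rb"))
A,B,D=[onz(c,p,.028)[:2] for p in((245.5,103),(359,102.5),(353.5,213))]
print(A,B,D,np.linalg.norm(A-B),np.linalg.norm(B-D));ctr=(A+D)/2
e=(A-B)/np.linalg.norm(A-B);a=np.degrees(np.arctan2(e[1],e[0]));print(ctr,a)
S,a=slots((ctr,None,a))
for k in S: print(k,S[k].round(4),delta([*S[k],.142],a-90))
```

```text
[0.54104036 0.20710489] [0.38562034 0.2295253 ] [0.4080072  0.38607182] 0.15702884127878938 0.15813913069420835
[0.47452378 0.29658836] -8.208682065003893
(1, 1) [0.5119 0.3245] (array([ -7.2,   0.2, 198. ]), np.float64(-0.007))
(1, -1) [0.5025 0.2592] (array([ 58.8,  -0.2, 198. ]), np.float64(-0.007))
(-1, 1) [0.4466 0.334 ] (array([ -6.7,  66.2, 198. ]), np.float64(-0.007))
(-1, -1) [0.4372 0.2686] (array([ 59.3,  65.8, 198. ]), np.float64(-0.007))
```

Emit:
servo_tool([
  [[1, -3, 0, 20, 0, 0, 0], [1, -7, 0, 60, 0, 0, 0], [1, -7, 0, 100, 0, 0, 0], [1, -7, 0, 140, 0, 0, 0], [1, -7, 0, 172, 0, 0, 0]],
])

```text
time_s: 47.7
tcp_pos: [0.5113, 0.3241, 0.1655]
ee_rot: [[-0.149, -0.989, -0.002], [-0.989, 0.149, -0.001], [0.001, 0.001, -1.0]]
wrist_force: [0.2, 0.3, -4.4]
gripper_width: 0.25
gripper_force: 30.0
```

Emit:
servo_tool([
  [[1, 0, 0, 6, 0, 0, 0], [1, 0, 0, 12, 0, 0, 0], [1, 0, 0, 17, 0, 0, 0], [1, 0, 0, 21, 0, 0, 0], [1, 0, 0, 24, 0, 0, 0]],
])

```text
time_s: 48.2
tcp_pos: [0.5124, 0.3253, 0.1448]
ee_rot: [[-0.148, -0.989, 0.002], [-0.989, 0.148, 0.002], [-0.002, -0.001, -1.0]]
wrist_force: [-0.4, -0.2, -2.6]
gripper_width: 0.251
gripper_force: 30.0
```

Emit:
servo_tool([
  [[1, 0, 0, 1, 0, 0, 0], [1, 0, 0, 1.5, 0, 0, 0], [1, 0, 0, 2, 0, 0, 0], [1, 0, 0, 2, 0, 0, 0], [1, 0, 0, 2, 0, 0, 0]],
])

```text
time_s: 48.7
tcp_pos: [0.512, 0.325, 0.1419]
ee_rot: [[-0.148, -0.989, 0.0], [-0.989, 0.148, 0.0], [-0.0, -0.0, -1.0]]
wrist_force: [0.2, -0.4, -4.5]
gripper_width: 0.253
gripper_force: 30.0
```

Emit:
servo_tool([
  [[1, 0, 0, 0.5, 0, 0, 0], [1, 0, 0, 1, 0, 0, 0], [1, 0, 0, 1, 0, 0, 0], [1, 0, 0, 1, 0, 0, 0], [1, 0, 0, 1, 0, 0, 0]],
])

```text
time_s: 49.2
tcp_pos: [0.5119, 0.325, 0.1408]
ee_rot: [[-0.148, -0.989, 0.0], [-0.989, 0.148, 0.0], [-0.0, -0.0, -1.0]]
wrist_force: [0.7, -0.3, -3.7]
gripper_width: 0.251
gripper_force: 30.0
```

Emit:
servo_tool([
  [[1, 0, 0, 0.5, 0, 0, 0], [1, 0, 0, 0.5, 0, 0, 0], [1, 0, 0, 1, 0, 0, 0], [1, 0, 0, 1, 0, 0, 0], [1, 0, 0, 1, 0, 0, 0]],
])

```text
time_s: 49.7
tcp_pos: [0.512, 0.325, 0.1403]
ee_rot: [[-0.148, -0.989, 0.0], [-0.989, 0.148, 0.0], [-0.0, -0.0, -1.0]]
wrist_force: [-1.4, -1.3, 1.2]
gripper_width: 0.254
gripper_force: 30.0
```

Emit:
servo_tool([
  [[1, 0, 0, 0, 0, 0, 0], [0.35, 0, 0, 0, 0, 0, 0], [0.35, 0, 0, 0, 0, 0, 0], [0.35, 0, 0, 0, 0, 0, 0], [0.35, 0, 0, 0, 0, 0, 0]],
])

```text
time_s: 50.2
tcp_pos: [0.5121, 0.325, 0.1398]
ee_rot: [[-0.148, -0.989, 0.0], [-0.989, 0.148, 0.0], [-0.0, -0.0, -1.0]]
wrist_force: [-0.4, 0.4, -0.3]
gripper_width: 0.527
gripper_force: 0.0
```

Emit:
servo_tool([
  [[0.35, 0, 0, -8, 0, 0, 0], [0.35, 0, 0, -30, 0, 0, 0], [0.35, 0, 0, -65, 0, 0, 0], [0.35, 0, 0, -105, 0, 0, 0], [0.35, 0, 0, -150, 0, 0, 0]],
])

```text
time_s: 50.7
tcp_pos: [0.5115, 0.3245, 0.2912]
ee_rot: [[-0.148, -0.989, -0.001], [-0.989, 0.148, -0.001], [0.001, 0.001, -1.0]]
wrist_force: [0.6, 1.2, -0.5]
gripper_width: 0.647
gripper_force: 0.0
```

Emit:
servo_tool([
  [[0, 0, 0, 0, 0, 0, -0.08], [0, 0, 0, 0, 0, 0, -0.2], [0, 0, 0, 0, 0, 0, -0.32], [0, 0, 0, 0, 0, 0, -0.44], [0, 0, 0, 0, 0, 0, -0.55]],
])

```text
time_s: 51.2
tcp_pos: [0.5119, 0.3249, 0.2905]
ee_rot: [[0.395, -0.919, 0.001], [-0.919, -0.395, 0.001], [-0.0, -0.001, -1.0]]
wrist_force: [0.0, -0.1, 0.4]
gripper_width: 0.971
gripper_force: 0.0
```

Emit:
servo_tool([
  [[0, 0, 0, 0, 0, 0, -0.12], [0, 0, 0, 0, 0, 0, -0.24], [0, 0, 0, 0, 0, 0, -0.36], [0, 0, 0, 0, 0, 0, -0.48], [0, 0, 0, 0, 0, 0, -0.6]],
])

```text
time_s: 51.7
tcp_pos: [0.5119, 0.3249, 0.2905]
ee_rot: [[0.845, -0.535, 0.001], [-0.535, -0.845, 0.0], [0.0, -0.001, -1.0]]
wrist_force: [0.5, -0.6, -0.2]
gripper_width: 0.999
gripper_force: 0.0
```

Emit:
servo_tool([
  [[0, 0, 0, 0, 0, 0, -0.12], [0, 0, 0, 0, 0, 0, -0.24], [0, 0, 0, 0, 0, 0, -0.36], [0, 0, 0, 0, 0, 0, -0.46], [0, 0, 0, 0, 0, 0, -0.499]],
])

```text
time_s: 52.2
tcp_pos: [0.5119, 0.3249, 0.2905]
ee_rot: [[0.998, -0.068, 0.001], [-0.068, -0.998, 0.0], [0.001, -0.001, -1.0]]
wrist_force: [0.2, -0.8, 0.5]
gripper_width: 0.996
gripper_force: 0.0
```

Run:
```python
from h import *
st();c=cap("wrist","w22")
for b in capz(c,.189):print(b)
print(delta([.6116,.0727,.16],-4.0))
```

```text
52.2 [0.5119 0.3249 0.2905] -3.9 F [ 0.16 -0.85  0.54] w 0.996 g 0.0
(array([116.6, 244.9, 130.4]), np.float64(0.002))
```

Emit:
servo_tool([
  [[0, 10, 21, 0, 0, 0, 0], [0, 25, 52, 0, 0, 0, 0], [0, 43, 90, 0, 0, 0, 0], [0, 60, 126, 0, 0, 0, 0], [0, 78, 163, 0, 0, 0, 0]],
])

```text
time_s: 52.75
tcp_pos: [0.5785, 0.1555, 0.2905]
ee_rot: [[0.997, -0.071, 0.001], [-0.071, -0.997, 0.0], [0.001, -0.0, -1.0]]
wrist_force: [0.1, 0.1, -0.2]
gripper_width: 1.001
gripper_force: 0.0
```

Emit:
servo_tool([
  [[0, 15, 32, 0, 0, 0, 0], [0, 27, 57, 0, 0, 0, 0], [0, 35, 74, 0, 0, 0, 0], [0, 39, 82, 0, 0, 0, 0], [0, 39, 82, 0, 0, 0, 0]],
])

```text
time_s: 53.25
tcp_pos: [0.6115, 0.0715, 0.2899]
ee_rot: [[0.997, -0.073, 0.0], [-0.073, -0.997, 0.0], [0.0, -0.0, -1.0]]
wrist_force: [-0.8, 0.4, 0.3]
gripper_width: 1.0
gripper_force: 0.0
```

Emit:
servo_tool([
  [[0, 0, 0, 20, 0, 0, 0], [0, 0, 0, 50, 0, 0, 0], [0, 0, 0, 85, 0, 0, 0], [0, 0, 0, 115, 0, 0, 0], [0, 0, 0, 130, 0, 0, 0]],
])

```text
time_s: 53.75
tcp_pos: [0.6093, 0.0733, 0.1568]
ee_rot: [[0.998, -0.07, -0.005], [-0.07, -0.998, -0.001], [-0.005, 0.001, -1.0]]
wrist_force: [-0.2, 0.3, -0.1]
gripper_width: 1.0
gripper_force: 0.0
```

Emit:
servo_tool([
  [[0, 0, 0, 0, 0, 0, 0], [1, 0, 0, 0, 0, 0, 0], [1, 0, 0, 0, 0, 0, 0], [1, 0, 0, 0, 0, 0, 0], [1, 0, 0, 0, 0, 0, 0]],
])

```text
time_s: 54.25
tcp_pos: [0.6116, 0.0725, 0.1608]
ee_rot: [[0.997, -0.071, 0.002], [-0.071, -0.997, 0.001], [0.002, -0.001, -1.0]]
wrist_force: [-0.2, 0.3, 0.3]
gripper_width: 0.72
gripper_force: 0.0
```

Run:
```python
from h import *
st();c=cap("wrist","w23");t=cap("top","t23");s=cap("scene","s23")
for b in capz(c,.191):print(b)
for b in capz(t,.171):print("top",b)
for b in blobs(mask(t,"blue"),15):print(b[0],onz(t,b[1],.171))
```

```text
54.25 [0.6116 0.0725 0.1608] -4.05 F [-0.22  0.34  0.32] w 0.72 g 0.0
(array([0.6123, 0.0725, 0.191 ]), [251, 290, 53, 27, 1329])
[210 259   7   9  55] [0.43538713 0.13076308 0.171     ]
```

View pics/s23.png

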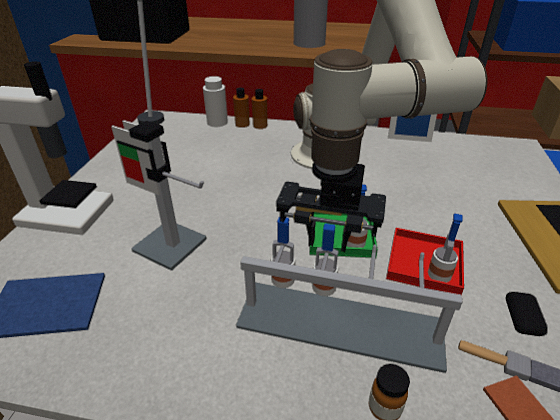

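The scene view shows the gripper at jar 3's peg, the empty scale, and jar 2 in the red tray at about (445,262). Its handle leans to (457,218), so I'll check whether that is only perspective.

Run:
```python
from h import *
s=cap("scene","s24")
for X in((.512,.325,.005),(.512,.325,.06),(.512,.325,.117),(.512,.325,.173),):print(X,proj(s,X))
for b in blobs(mask(s,"blue"),40):print(b[0],b[1].round(1))
cv2.imwrite("pics/c24.png",cv2.resize(s["pixels"][200:300,380:480],(600,600),interpolation=cv2.INTER_CUBIC)[:,:,::-1])
```

```text
(0.512, 0.325, 0.005) [439.46772034 274.75565182]
(0.512, 0.325, 0.06) [445.21832618 256.99596654]
(0.512, 0.325, 0.117) [451.63837948 237.15646199]
(0.512, 0.325, 0.173) [458.45659967 216.07222683]
[517   0  43   3 110] [540.2   0.8]
[ 504    3   56   50 1173] [530.8  33.3]
[545 150  15  23 171] [554.3 157.9]
[449 214  13  27 132] [455.3 224.8]
[278 217  11  26 189] [282.8 230.3]
[323 224  12  27 252] [328.1 236.7]
```

View pics/c24.png

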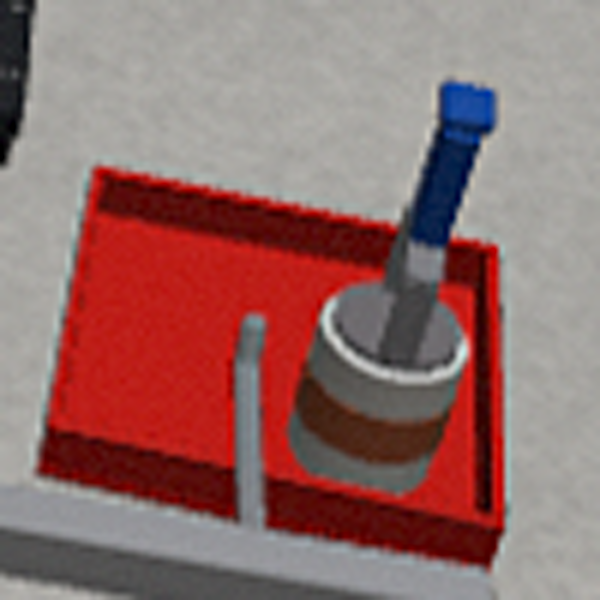

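The projection matches, so jar 2 stands upright and the lean is only perspective. I'll go on with jar 3.

Emit:
servo_tool([
  [[1, 0, 0, 1, 0, 0, 0], [1, 0, 0, 1, 0, 0, 0], [1, 0, 0, 1, 0, 0, 0], [1, 0, 0, 1, 0, 0, 0], [1, 0, 0, 1, 0, 0, 0]],
])

```text
time_s: 54.95
tcp_pos: [0.6114, 0.0725, 0.1587]
ee_rot: [[0.997, -0.071, 0.0], [-0.071, -0.997, 0.0], [0.0, -0.0, -1.0]]
wrist_force: [0.6, 0.5, -0.3]
gripper_width: 0.254
gripper_force: 30.0
```

Emit:
servo_tool([
  [[1, 0, 0, 0, 0, 0, 0], [1, 0, 0, -4, 0, 0, 0], [1, 0, 0, -10, 0, 0, 0], [1, 0, 0, -17, 0, 0, 0], [1, 0, 0, -23, 0, 0, 0]],
])

```text
time_s: 55.45
tcp_pos: [0.6114, 0.0722, 0.1825]
ee_rot: [[0.997, -0.071, 0.0], [-0.071, -0.997, -0.0], [0.0, 0.0, -1.0]]
wrist_force: [0.9, -0.7, -2.6]
gripper_width: 0.254
gripper_force: 30.0
```

Emit:
servo_tool([
  [[1, -6, 0, 0, 0, 0, 0], [1, -20, 0, 0, 0, 0, 0], [1, -38, 0, 0, 0, 0, 0], [1, -56, 0, 0, 0, 0, 0], [1, -72, 0, 0, 0, 0, 0]],
])

```text
time_s: 55.95
tcp_pos: [0.5379, 0.0772, 0.1816]
ee_rot: [[0.997, -0.071, -0.001], [-0.071, -0.997, -0.0], [-0.001, 0.0, -1.0]]
wrist_force: [0.0, -0.2, -2.6]
gripper_width: 0.248
gripper_force: 30.0
```

Emit:
servo_tool([
  [[1, -4, 0, -5, 0, 0, 0], [1, -4, 0, -35, 0, 0, 0], [1, -4, 0, -75, 0, 0, 0], [1, -4, 0, -115, 0, 0, 0], [1, -4, 0, -156, 0, 0, 0]],
])

```text
time_s: 56.45
tcp_pos: [0.5354, 0.0775, 0.3398]
ee_rot: [[0.997, -0.071, 0.001], [-0.071, -0.997, 0.0], [0.001, -0.0, -1.0]]
wrist_force: [0.6, -0.0, -1.9]
gripper_width: 0.248
gripper_force: 30.0
```

Emit:
servo_tool([
  [[1, 0, 0, 0, 0, 0, 0], [1, 0, 0, 0, 0, 0, 0], [1, 0, 0, 0, 0, 0, 0], [1, 0, 0, 0, 0, 0, 0], [1, 0, 0, 0, 0, 0, 0]],
])

```text
time_s: 56.95
tcp_pos: [0.5352, 0.0775, 0.3365]
ee_rot: [[0.997, -0.071, -0.002], [-0.071, -0.997, -0.001], [-0.002, 0.001, -1.0]]
wrist_force: [0.6, 0.2, -2.8]
gripper_width: 0.251
gripper_force: 30.0
```

Run:
```python
from h import *
st();z=r.sense()["tcp_pos"][2];c=cap("wrist","w25");st()
for b in capz(c,z+.031):print(b)
print(delta([.5838,-.150,.34],-109.7))
```

```text
56.95 [0.5352 0.0775 0.3365] -4.06 F [ 0.57  0.16 -2.82] w 0.251 g 30.0
57.0 [0.5353 0.0775 0.3367] -4.06 F [ 0.43  0.35 -2.45] w 0.249 g 30.0
(array([0.6054, 0.0377, 0.3675]), [366, 108, 24, 20, 350])
(array([0.5709, 0.1637, 0.3675]), [39, 225, 19, 22, 337])
(array([0.5364, 0.0772, 0.3675]), [251, 290, 55, 27, 1389])
(array([ 64.5, 223.5,  -3.3]), np.float64(1.844))
```

Emit:
servo_tool([
  [[1, 5, 16, -1, 0, 0, 0], [1, 13, 44, -2, 0, 0, 0], [1, 23, 80, -3, 0, 0, 0], [1, 33, 115, -3, 0, 0, 0], [1, 43, 150, -3, 0, 0, 0]],
])

```text
time_s: 57.5
tcp_pos: [0.5679, -0.0763, 0.3404]
ee_rot: [[0.998, -0.07, -0.001], [-0.07, -0.998, -0.0], [-0.001, 0.0, -1.0]]
wrist_force: [1.0, -0.2, -2.1]
gripper_width: 0.251
gripper_force: 30.0
```

Emit:
servo_tool([
  [[1, 9, 30, 0, 0, 0, 0], [1, 16, 55, 0, 0, 0, 0], [1, 20, 68, 0, 0, 0, 0], [1, 21, 73, 0, 0, 0, 0], [1, 21, 73, 0, 0, 0, 0]],
])

```text
time_s: 58.0
tcp_pos: [0.5835, -0.1493, 0.3403]
ee_rot: [[0.997, -0.071, -0.001], [-0.071, -0.997, 0.0], [-0.001, -0.0, -1.0]]
wrist_force: [0.1, 0.1, -2.1]
gripper_width: 0.252
gripper_force: 30.0
```

Emit:
servo_tool([
  [[1, 0, 0, 0, 0, 0, 0.1], [1, 0, 0, 0, 0, 0, 0.22], [1, 0, 0, 0, 0, 0, 0.35], [1, 0, 0, 0, 0, 0, 0.48], [1, 0, 0, 0, 0, 0, 0.61]],
])

```text
time_s: 58.5
tcp_pos: [0.5834, -0.1478, 0.341]
ee_rot: [[0.775, -0.632, 0.0], [-0.632, -0.775, 0.0], [-0.0, -0.001, -1.0]]
wrist_force: [-1.0, -0.4, -2.8]
gripper_width: 0.252
gripper_force: 30.0
```

Emit:
servo_tool([
  [[1, 0, 0, 0, 0, 0, 0.13], [1, 0, 0, 0, 0, 0, 0.26], [1, 0, 0, 0, 0, 0, 0.39], [1, 0, 0, 0, 0, 0, 0.52], [1, 0, 0, 0, 0, 0, 0.65]],
])

```text
time_s: 59.0
tcp_pos: [0.5834, -0.1477, 0.341]
ee_rot: [[0.234, -0.972, 0.0], [-0.972, -0.234, 0.0], [-0.0, -0.0, -1.0]]
wrist_force: [0.5, -0.4, -2.5]
gripper_width: 0.248
gripper_force: 30.0
```

Emit:
servo_tool([
  [[1, 0, 0, 0, 0, 0, 0.13], [1, 0, 0, 0, 0, 0, 0.26], [1, 0, 0, 0, 0, 0, 0.39], [1, 0, 0, 0, 0, 0, 0.5], [1, 0, 0, 0, 0, 0, 0.584]],
])

```text
time_s: 59.5
tcp_pos: [0.5834, -0.1478, 0.341]
ee_rot: [[-0.339, -0.941, 0.0], [-0.941, 0.339, 0.0], [-0.001, -0.0, -1.0]]
wrist_force: [0.3, -0.4, -2.3]
gripper_width: 0.247
gripper_force: 30.0
```

Run:
```python
from h import *
st();z=r.sense()["tcp_pos"][2];c=cap("wrist","w26");c=cap("wrist","w26");st()
for b in capz(c,z+.031):print(b)
print(delta([.5838,-.150,.278],-109.7))
```

```text
59.5 [ 0.5834 -0.1478  0.341 ] -109.82 F [ 0.33 -0.36 -2.32] w 0.247 g 30.0
59.6 [ 0.5834 -0.1479  0.341 ] -109.59 F [-0.22  1.17 -2.82] w 0.252 g 30.0
(array([ 0.5844, -0.1482,  0.372 ]), [251, 290, 55, 27, 1406])
(array([ 1.8, -1. , 63. ]), np.float64(0.002))
```

Emit:
servo_tool([
  [[1, 0, -1, 8, 0, 0, 0], [1, 0, -1, 25, 0, 0, 0], [1, 0, -1, 42, 0, 0, 0], [1, 0, -1, 56, 0, 0, 0], [1, 0, -1, 63, 0, 0, 0]],
])

```text
time_s: 60.1
tcp_pos: [0.5836, -0.1491, 0.2756]
ee_rot: [[-0.336, -0.942, -0.003], [-0.942, 0.336, 0.001], [0.001, 0.003, -1.0]]
wrist_force: [-0.5, -0.0, -1.8]
gripper_width: 0.249
gripper_force: 30.0
```

Emit:
servo_tool([
  [[1, 2, 0, 0, 0, 0, 0], [1, 10, 0, 0, 0, 0, 0], [1, 20, 0, 0, 0, 0, 0], [1, 28, 0, 0, 0, 0, 0], [1, 35, 0, 0, 0, 0, 0]],
])

```text
time_s: 60.6
tcp_pos: [0.5724, -0.1837, 0.2784]
ee_rot: [[-0.338, -0.941, 0.001], [-0.941, 0.338, -0.0], [-0.0, -0.001, -1.0]]
wrist_force: [-0.5, 0.0, -1.4]
gripper_width: 0.253
gripper_force: 30.0
```

Emit:
servo_tool([
  [[1, 8, 0, 0, 0, 0, 0], [1, 16, 0, 0, 0, 0, 0], [1, 24, 0, 0, 0, 0, 0], [1, 30, 0, 0, 0, 0, 0], [1, 34, 0, 0, 0, 0, 0]],
])

```text
time_s: 61.1
tcp_pos: [0.5609, -0.2152, 0.2777]
ee_rot: [[-0.338, -0.941, -0.0], [-0.941, 0.338, 0.0], [0.0, 0.0, -1.0]]
wrist_force: [0.7, -0.3, -2.1]
gripper_width: 0.248
gripper_force: 30.0
```

Emit:
servo_tool([
  [[1, 0, 0, 0, 0, 0, 0], [1, 0, 0, 3, 0, 0, 0], [1, 0, 0, 7, 0, 0, 0], [1, 0, 0, 11, 0, 0, 0], [1, 0, 0, 15, 0, 0, 0]],
])

```text
time_s: 61.6
tcp_pos: [0.5612, -0.2144, 0.2622]
ee_rot: [[-0.337, -0.942, -0.0], [-0.942, 0.337, 0.0], [0.0, 0.001, -1.0]]
wrist_force: [0.8, 0.3, -1.8]
gripper_width: 0.254
gripper_force: 30.0
```

Run:
```python
from h import *
st();c=cap("wrist","w27");z=r.sense()["tcp_pos"][2]
for b in capz(c,z+.031):print(b)
```

```text
61.6 [ 0.5612 -0.2144  0.2622] -109.69 F [ 0.83  0.28 -1.84] w 0.254 g 30.0
(array([ 0.5624, -0.2142,  0.2924]), [251, 290, 55, 27, 1397])
```

Emit:
servo_tool([
  [[1, 0, 0, 3, 0, 0, 0], [1, 0, 0, 6, 0, 0, 0], [1, 0, 0, 9, 0, 0, 0], [1, 0, 0, 12, 0, 0, 0], [1, 0, 0, 15, 0, 0, 0]],
])

```text
time_s: 62.15
tcp_pos: [0.5612, -0.2146, 0.2476]
ee_rot: [[-0.337, -0.941, 0.0], [-0.941, 0.337, -0.0], [-0.0, -0.0, -1.0]]
wrist_force: [0.2, 1.1, -1.2]
gripper_width: 0.251
gripper_force: 30.0
```

Emit:
servo_tool([
  [[1, 0, 0, 3, 0, 0, 0], [1, 0, 0, 6, 0, 0, 0], [1, 0, 0, 8, 0, 0, 0], [1, 0, 0, 10, 0, 0, 0], [1, 0, 0, 12, 0, 0, 0]],
])

```text
time_s: 62.65
tcp_pos: [0.5613, -0.2146, 0.2358]
ee_rot: [[-0.337, -0.941, 0.0], [-0.941, 0.337, -0.0], [-0.0, -0.0, -1.0]]
wrist_force: [-0.4, 0.4, -1.0]
gripper_width: 0.249
gripper_force: 30.0
```

Run:
```python
from h import *
F=[]
for i in range(8):
    s=cap("scene");F.append(r.sense()["wrist_force"])
print(np.mean(F,0),np.std(F,0));st();print("\n".join(dial(s)))
```

```text
[-0.15190673  0.42103284 -0.73856757] [0.5196235  0.48000491 0.61658081]
63.05 [ 0.5612 -0.2146  0.2359] -109.71 F [-0.22  0.1   0.32] w 0.254 g 30.0
rrr................gggggkkgggg.rrrrr................
....................gggggkkgggg.rrrrrrrrrrrr........
....................gggggkkkgggg.rrrrrrrrrrrrrrrrrr.
.....................gggggkkkggg.rrrrrrrrrrrrrrrrrrr
....kkkkkkk...........gggggkkgggg.rrrrrrrrrrrrrrrrrr
...kkkkkkkkkk.........gggggkkkgggg.rrrrrrrrrrrrrrrrr
```

Lower 7 mm more, release, rise, wait and read.

Emit:
servo_tool([
  [[1, 0, 0, 2, 0, 0, 0], [1, 0, 0, 4, 0, 0, 0], [1, 0, 0, 6, 0, 0, 0], [1, 0, 0, 7, 0, 0, 0], [1, 0, 0, 7, 0, 0, 0]],
])

```text
time_s: 63.55
tcp_pos: [0.5612, -0.2147, 0.2286]
ee_rot: [[-0.337, -0.941, -0.0], [-0.941, 0.337, -0.0], [0.0, 0.0, -1.0]]
wrist_force: [0.1, 0.6, -0.4]
gripper_width: 0.249
gripper_force: 30.0
```

Emit:
servo_tool([
  [[1, 0, 0, 0, 0, 0, 0], [0.35, 0, 0, 0, 0, 0, 0], [0.35, 0, 0, 0, 0, 0, 0], [0.35, 0, 0, 0, 0, 0, 0], [0.35, 0, 0, 0, 0, 0, 0]],
])

```text
time_s: 64.05
tcp_pos: [0.5613, -0.2147, 0.2289]
ee_rot: [[-0.337, -0.941, 0.0], [-0.941, 0.337, -0.0], [-0.0, -0.0, -1.0]]
wrist_force: [-0.9, -0.2, 0.4]
gripper_width: 0.531
gripper_force: 0.0
```

Emit:
servo_tool([
  [[0.35, 0, 0, 0, 0, 0, 0], [0.35, 0, 0, -10, 0, 0, 0], [0.35, 0, 0, -30, 0, 0, 0], [0.35, 0, 0, -50, 0, 0, 0], [0.35, 0, 0, -70, 0, 0, 0]],
])

```text
time_s: 64.55
tcp_pos: [0.5613, -0.2147, 0.3004]
ee_rot: [[-0.337, -0.941, 0.001], [-0.941, 0.337, -0.0], [0.0, -0.001, -1.0]]
wrist_force: [0.0, -0.2, -0.4]
gripper_width: 0.651
gripper_force: 0.0
```

Emit:
servo_tool([
  [[0.35, 0, 0, 0, 0, 0, 0], [0.35, 0, 0, 0, 0, 0, 0], [0.35, 0, 0, 0, 0, 0, 0], [0.35, 0, 0, 0, 0, 0, 0], [0.35, 0, 0, 0, 0, 0, 0]],
])

```text
time_s: 65.05
tcp_pos: [0.561, -0.2146, 0.2979]
ee_rot: [[-0.337, -0.941, -0.002], [-0.941, 0.337, 0.0], [0.0, 0.002, -1.0]]
wrist_force: [-0.3, 0.1, -0.4]
gripper_width: 0.652
gripper_force: 0.0
```

Emit:
servo_tool([
  [[0.35, 0, 0, 0, 0, 0, 0], [0.35, 0, 0, 0, 0, 0, 0], [0.35, 0, 0, 0, 0, 0, 0], [0.35, 0, 0, 0, 0, 0, 0], [0.35, 0, 0, 0, 0, 0, 0]],
])

```text
time_s: 65.55
tcp_pos: [0.5612, -0.2146, 0.2988]
ee_rot: [[-0.337, -0.941, 0.0], [-0.941, 0.337, -0.0], [0.0, -0.0, -1.0]]
wrist_force: [-0.5, -0.5, -0.8]
gripper_width: 0.651
gripper_force: 0.0
```

Emit:
servo_tool([
  [[0.35, 0, 0, 0, 0, 0, 0], [0.35, 0, 0, 0, 0, 0, 0], [0.35, 0, 0, 0, 0, 0, 0], [0.35, 0, 0, 0, 0, 0, 0], [0.35, 0, 0, 0, 0, 0, 0]],
])

```text
time_s: 66.05
tcp_pos: [0.5612, -0.2146, 0.2987]
ee_rot: [[-0.337, -0.941, -0.0], [-0.941, 0.337, 0.0], [-0.0, 0.0, -1.0]]
wrist_force: [-0.1, 0.1, 0.3]
gripper_width: 0.649
gripper_force: 0.0
```

Emit:
servo_tool([
  [[0.35, 0, 0, 0, 0, 0, 0], [0.35, 0, 0, 0, 0, 0, 0], [0.35, 0, 0, 0, 0, 0, 0], [0.35, 0, 0, 0, 0, 0, 0], [0.35, 0, 0, 0, 0, 0, 0]],
])

```text
time_s: 66.55
tcp_pos: [0.5612, -0.2146, 0.2988]
ee_rot: [[-0.337, -0.941, 0.0], [-0.941, 0.337, -0.0], [0.0, -0.0, -1.0]]
wrist_force: [-0.3, 0.0, -0.4]
gripper_width: 0.648
gripper_force: 0.0
```

Run:
```python
from h import *
st();sag();sag();t=cap("top","t28")
for n in("red","green"):print(n,tray(t,n))
```

```text
66.55 [ 0.5612 -0.2146  0.2988] -109.71 F [-0.28  0.05 -0.43] w 0.648 g 0.0
cap [ 0.5628 -0.2167  0.2605] gap 0.0005 sag 0.0235
rrr................gggggggkkkg.rrrrr................
....................gggggggkkkg.rrrrrrrrrrrr........
....................ggggggggkkkg.rrrrrrrrrrrrrrrrrr.
kkk..................ggggggggkkg.rrrrrrrrrrrrrrrrrrr
kkkkkkkkkkk...........gggggggkkkg.rrrrrrrrrrrrrrrrrr
kkkkkkkkkkkkk.........ggggggggkkgg.rrrrrrrrrrrrrrrrr
cap [ 0.5628 -0.2167  0.2605] gap 0.0005 sag 0.0235
rrr................ggggggggkkg.rrrrr................
....................gggggggkkkg.rrrrrrrrrrrr........
....................ggggggggkkkg.rrrrrrrrrrrrrrrrrr.
kkk..................gggggggkkkggrrrrrrrrrrrrrrrrrrr
kkkkkkkkkkk...........gggggggkkkg.rrrrrrrrrrrrrrrrrr
kkkkkkkkkkkkk.........ggggggggkkkg.rrrrrrrrrrrrrrrrr
red ((0.4728831648826599, 0.29391324520111084), (0.15558266639709473, 0.1540147215127945), 81.80543518066406)
green ((0.4051078259944916, 0.094705730676651), (0.15439537167549133, 0.1541752815246582), 6.618598937988281)
```

Jar 3's pointer is at rest in the green, so it is dry.

Emit:
servo_tool([
  [[0.35, 1, 0, 10, 0, 0, 0], [0.35, 2, -1, 28, 0, 0, 0], [0.35, 2, -2, 46, 0, 0, 0], [0.35, 2, -2, 61, 0, 0, 0], [0.35, 2, -2, 69, 0, 0, 0]],
])

```text
time_s: 67.3
tcp_pos: [0.5614, -0.217, 0.2274]
ee_rot: [[-0.338, -0.941, -0.003], [-0.941, 0.338, 0.001], [0.0, 0.004, -1.0]]
wrist_force: [0.6, -0.7, -0.8]
gripper_width: 0.65
gripper_force: 0.0
```

Emit:
servo_tool([
  [[0.35, 0, 0, 0, 0, 0, 0], [1, 0, 0, 0, 0, 0, 0], [1, 0, 0, 0, 0, 0, 0], [1, 0, 0, 0, 0, 0, 0], [1, 0, 0, 0, 0, 0, 0]],
])

```text
time_s: 67.8
tcp_pos: [0.5626, -0.2172, 0.2304]
ee_rot: [[-0.337, -0.941, 0.001], [-0.941, 0.337, -0.0], [-0.0, -0.001, -1.0]]
wrist_force: [0.3, 0.2, -0.2]
gripper_width: 0.373
gripper_force: 0.0
```

Emit:
servo_tool([
  [[1, 0, 0, 0, 0, 0, 0], [1, 0, 0, 0, 0, 0, 0], [1, 0, 0, 0, 0, 0, 0], [1, 0, 0, 0, 0, 0, 0], [1, 0, 0, 0, 0, 0, 0]],
])

```text
time_s: 68.3
tcp_pos: [0.5619, -0.2171, 0.2295]
ee_rot: [[-0.337, -0.941, -0.001], [-0.941, 0.337, 0.0], [0.0, 0.001, -1.0]]
wrist_force: [-1.6, 1.6, -0.2]
gripper_width: 0.253
gripper_force: 30.0
```

Emit:
servo_tool([
  [[1, 0, 0, -4, 0, 0, 0], [1, 0, 0, -9, 0, 0, 0], [1, 0, 0, -14, 0, 0, 0], [1, 0, 0, -19, 0, 0, 0], [1, 0, 0, -24, 0, 0, 0]],
])

```text
time_s: 68.8
tcp_pos: [0.5628, -0.2172, 0.2543]
ee_rot: [[-0.337, -0.941, 0.001], [-0.941, 0.337, -0.0], [-0.0, -0.001, -1.0]]
wrist_force: [0.2, -0.6, -1.6]
gripper_width: 0.254
gripper_force: 30.0
```

Emit:
servo_tool([
  [[1, 0, 0, -5, 0, 0, 0], [1, 0, 0, -10, 0, 0, 0], [1, 0, 0, -15, 0, 0, 0], [1, 0, 0, -20, 0, 0, 0], [1, 0, 0, -24, 0, 0, 0]],
])

```text
time_s: 69.3
tcp_pos: [0.5625, -0.2172, 0.2783]
ee_rot: [[-0.337, -0.941, 0.0], [-0.941, 0.337, -0.0], [-0.0, -0.0, -1.0]]
wrist_force: [0.8, 0.0, -2.0]
gripper_width: 0.254
gripper_force: 30.0
```

Run:
```python
from h import *
st();z=r.sense()["tcp_pos"][2];c=cap("wrist","w29")
for b in capz(c,z+.031):print(b)
```

```text
69.3 [ 0.5625 -0.2172  0.2783] -109.71 F [ 0.77  0.04 -2.02] w 0.254 g 30.0
(array([ 0.5635, -0.2175,  0.3093]), [251, 290, 54, 27, 1399])
```

Emit:
servo_tool([
  [[1, -6, 0, 0, 0, 0, 0], [1, -20, 0, 0, 0, 0, 0], [1, -38, 0, 0, 0, 0, 0], [1, -56, 0, 0, 0, 0, 0], [1, -72, 0, 0, 0, 0, 0]],
])

```text
time_s: 69.85
tcp_pos: [0.5873, -0.1472, 0.2776]
ee_rot: [[-0.336, -0.942, -0.0], [-0.942, 0.336, 0.0], [-0.0, 0.0, -1.0]]
wrist_force: [-1.1, -0.6, -1.7]
gripper_width: 0.255
gripper_force: 30.0
```

Emit:
servo_tool([
  [[1, -6, 0, 0, 0, 0, 0], [1, -6, 0, -15, 0, 0, 0], [1, -6, 0, -35, 0, 0, 0], [1, -6, 0, -52, 0, 0, 0], [1, -6, 0, -62, 0, 0, 0]],
])

```text
time_s: 70.35
tcp_pos: [0.5892, -0.1435, 0.3414]
ee_rot: [[-0.337, -0.942, 0.002], [-0.942, 0.337, -0.001], [-0.0, -0.002, -1.0]]
wrist_force: [0.6, 0.2, -2.3]
gripper_width: 0.249
gripper_force: 30.0
```

Emit:
servo_tool([
  [[1, 0, 0, 0, 0, 0, -0.1], [1, 0, 0, 0, 0, 0, -0.22], [1, 0, 0, 0, 0, 0, -0.35], [1, 0, 0, 0, 0, 0, -0.459], [1, 0, 0, 0, 0, 0, -0.459]],
])

```text
time_s: 70.85
tcp_pos: [0.5886, -0.1435, 0.3393]
ee_rot: [[0.115, -0.993, -0.001], [-0.993, -0.115, 0.0], [-0.0, 0.001, -1.0]]
wrist_force: [-0.1, -0.9, -2.2]
gripper_width: 0.256
gripper_force: 30.0
```

Emit:
servo_tool([
  [[1, -15, 8, 0, 0, 0, 0], [1, -42, 22, 0, 0, 0, 0], [1, -75, 40, 0, 0, 0, 0], [1, -108, 57, 0, 0, 0, 0], [1, -140, 75, 0, 0, 0, 0]],
])

```text
time_s: 71.35
tcp_pos: [0.4971, -0.0123, 0.3395]
ee_rot: [[0.111, -0.994, -0.0], [-0.994, -0.111, 0.0], [-0.0, 0.0, -1.0]]
wrist_force: [0.3, 1.1, -2.2]
gripper_width: 0.247
gripper_force: 30.0
```

Emit:
servo_tool([
  [[1, -30, 16, 0, 0, 0, 0], [1, -57, 30, 0, 0, 0, 0], [1, -76, 40, 0, 0, 0, 0], [1, -86, 45, 0, 0, 0, 0], [1, -86, 45, 0, 0, 0, 0]],
])

```text
time_s: 71.85
tcp_pos: [0.4431, 0.0677, 0.34]
ee_rot: [[0.115, -0.993, 0.001], [-0.993, -0.115, 0.0], [-0.0, -0.001, -1.0]]
wrist_force: [0.2, -0.3, -3.1]
gripper_width: 0.249
gripper_force: 30.0
```

Run:
```python
from h import *
st();z=r.sense()["tcp_pos"][2];c=cap("wrist","w30");pickle.dump(c,open("w30.pkl","wb"))
for b in capz(c,z+.031):print(b)
print(delta([.4432,.067,.14],-83.6))
for X in((.4933,.0252,.028),(.3375,.0075,.028),(.3181,.1652,.028)):print(proj(c,X).round(1))
m=mask(c,"green");b=max(blobs(m),key=lambda b:b[0][4]);print(b[0],cv2.boxPoints(tray(c,"green")).round(4))
```

```text
71.85 [0.4431 0.0677 0.34  ] -83.37 F [ 0.24 -0.27 -3.09] w 0.249 g 30.0
(array([ 0.5112, -0.0061,  0.371 ]), [98, 78, 21, 26, 484])
(array([0.4441, 0.0673, 0.371 ]), [252, 290, 54, 27, 1406])
(array([1.000e-01, 4.000e-01, 1.999e+02]), np.float64(0.003))
[247.3 144.7]
[357.4 145.2]
[351.7 249.8]
[ 247  146  107   98 5511] [[0.3262 0.1548]
 [0.3433 0.0094]
 [0.4941 0.0271]
 [0.4769 0.1726]]
```

Emit:
servo_tool([
  [[1, 0, 0, 20, 0, 0, 0], [1, 0, 0, 60, 0, 0, 0], [1, 0, 0, 100, 0, 0, 0], [1, 0, 0, 140, 0, 0, 0], [1, 0, 0, 172, 0, 0, 0]],
])

```text
time_s: 72.4
tcp_pos: [0.4434, 0.0657, 0.1655]
ee_rot: [[0.112, -0.994, -0.002], [-0.994, -0.112, -0.001], [0.001, 0.002, -1.0]]
wrist_force: [1.2, -0.1, -2.3]
gripper_width: 0.251
gripper_force: 30.0
```

Emit:
servo_tool([
  [[1, 0, 0, 6, 0, 0, 0], [1, 0, 0, 12, 0, 0, 0], [1, 0, 0, 17, 0, 0, 0], [1, 0, 0, 21, 0, 0, 0], [1, 0, 0, 24, 0, 0, 0]],
])

```text
time_s: 72.9
tcp_pos: [0.4442, 0.0673, 0.1445]
ee_rot: [[0.115, -0.993, 0.002], [-0.993, -0.115, 0.001], [-0.001, -0.002, -1.0]]
wrist_force: [-0.6, 0.1, -1.5]
gripper_width: 0.253
gripper_force: 30.0
```

Emit:
servo_tool([
  [[1, 0, 0, 1, 0, 0, 0], [1, 0, 0, 1.5, 0, 0, 0], [1, 0, 0, 2, 0, 0, 0], [1, 0, 0, 2, 0, 0, 0], [1, 0, 0, 2, 0, 0, 0]],
])

```text
time_s: 73.4
tcp_pos: [0.4436, 0.0671, 0.1419]
ee_rot: [[0.115, -0.993, 0.0], [-0.993, -0.115, 0.0], [-0.0, -0.0, -1.0]]
wrist_force: [-0.1, -0.8, -2.2]
gripper_width: 0.25
gripper_force: 30.0
```

Emit:
servo_tool([
  [[1, 0, 0, 0.5, 0, 0, 0], [1, 0, 0, 0.5, 0, 0, 0], [1, 0, 0, 1, 0, 0, 0], [1, 0, 0, 1, 0, 0, 0], [1, 0, 0, 1, 0, 0, 0]],
])

```text
time_s: 73.9
tcp_pos: [0.4437, 0.067, 0.1415]
ee_rot: [[0.115, -0.993, 0.001], [-0.993, -0.115, 0.0], [0.0, -0.001, -1.0]]
wrist_force: [-2.3, 0.6, 5.7]
gripper_width: 0.252
gripper_force: 30.0
```

Emit:
servo_tool([
  [[1, 0, 0, -0.5, 0, 0, 0], [0.35, 0, 0, -0.5, 0, 0, 0], [0.35, 0, 0, -0.5, 0, 0, 0], [0.35, 0, 0, -0.5, 0, 0, 0], [0.35, 0, 0, -0.5, 0, 0, 0]],
])

```text
time_s: 74.4
tcp_pos: [0.4436, 0.067, 0.1412]
ee_rot: [[0.115, -0.993, 0.0], [-0.993, -0.115, -0.0], [0.0, -0.0, -1.0]]
wrist_force: [0.1, 0.3, -0.0]
gripper_width: 0.532
gripper_force: 0.0
```

Emit:
servo_tool([
  [[0.35, 0, 0, -8, 0, 0, 0], [0.35, 0, 0, -30, 0, 0, 0], [0.35, 0, 0, -65, 0, 0, 0], [0.35, 0, 0, -105, 0, 0, 0], [0.35, 0, 0, -148, 0, 0, 0]],
])

```text
time_s: 74.9
tcp_pos: [0.4431, 0.0667, 0.2911]
ee_rot: [[0.115, -0.993, -0.0], [-0.993, -0.115, -0.0], [0.0, 0.0, -1.0]]
wrist_force: [1.7, 0.6, -1.3]
gripper_width: 0.65
gripper_force: 0.0
```

Emit:
servo_tool([
  [[0, 0, 0, 0, 0, 0, -0.08], [0, 0, 0, 0, 0, 0, -0.2], [0, 0, 0, 0, 0, 0, -0.32], [0, 0, 0, 0, 0, 0, -0.44], [0, 0, 0, 0, 0, 0, -0.55]],
])

```text
time_s: 75.4
tcp_pos: [0.4435, 0.0669, 0.2899]
ee_rot: [[0.621, -0.784, 0.001], [-0.784, -0.621, 0.0], [0.0, -0.001, -1.0]]
wrist_force: [0.4, 0.6, -0.7]
gripper_width: 0.969
gripper_force: 0.0
```

Emit:
servo_tool([
  [[0, 0, 0, 0, 0, 0, -0.12], [0, 0, 0, 0, 0, 0, -0.24], [0, 0, 0, 0, 0, 0, -0.36], [0, 0, 0, 0, 0, 0, -0.48], [0, 0, 0, 0, 0, 0, -0.6]],
])

```text
time_s: 75.9
tcp_pos: [0.4435, 0.0669, 0.2899]
ee_rot: [[0.955, -0.296, 0.001], [-0.296, -0.955, 0.0], [0.001, -0.0, -1.0]]
wrist_force: [0.6, 0.1, 0.2]
gripper_width: 0.999
gripper_force: 0.0
```

Emit:
servo_tool([
  [[0, 0, 0, 0, 0, 0, -0.1], [0, 0, 0, 0, 0, 0, -0.19], [0, 0, 0, 0, 0, 0, -0.235], [0, 0, 0, 0, 0, 0, -0.235], [0, 0, 0, 0, 0, 0, -0.235]],
])

```text
time_s: 76.4
tcp_pos: [0.4435, 0.0669, 0.2896]
ee_rot: [[0.997, -0.072, 0.0], [-0.072, -0.997, 0.0], [0.0, -0.0, -1.0]]
wrist_force: [0.6, -1.1, 0.1]
gripper_width: 1.003
gripper_force: 0.0
```

Run:
```python
from h import *
st();c=cap("wrist","w31");s=cap("scene","s31")
for b in capz(c,.171):print(b)
print(delta([.6050,-.0172,.16],-4.0))
```

```text
76.4 [0.4435 0.0669 0.2896] -4.12 F [ 0.64 -1.08  0.12] w 1.003 g 0.0
(array([0.4452, 0.0674, 0.171 ]), [266, 197, 23, 27, 466])
(array([0.4376, 0.1319, 0.171 ]), [193, 210, 23, 27, 447])
(array([167.1,  72.4, 129.5]), np.float64(-0.002))
```

Jars 1 and 3 stand in the green tray as planned. Next is jar 4.

Emit:
servo_tool([
  [[0, 20, 9, 0, 0, 0, 0], [0, 60, 26, 0, 0, 0, 0], [0, 100, 43, 0, 0, 0, 0], [0, 140, 61, 0, 0, 0, 0], [0, 167, 72, 0, 0, 0, 0]],
])

```text
time_s: 77.0
tcp_pos: [0.6071, -0.0181, 0.2885]
ee_rot: [[0.997, -0.073, -0.001], [-0.073, -0.997, -0.0], [-0.001, 0.001, -1.0]]
wrist_force: [-0.2, 0.6, 0.5]
gripper_width: 0.997
gripper_force: 0.0
```

Emit:
servo_tool([
  [[0, 0, 0, 15, 0, 0, 0], [0, 0, 0, 45, 0, 0, 0], [0, 0, 0, 80, 0, 0, 0], [0, 0, 0, 112, 0, 0, 0], [0, 0, 0, 130, 0, 0, 0]],
])

```text
time_s: 77.5
tcp_pos: [0.6035, -0.0169, 0.1561]
ee_rot: [[0.997, -0.072, -0.005], [-0.072, -0.997, -0.001], [-0.005, 0.001, -1.0]]
wrist_force: [-0.3, 0.4, -0.1]
gripper_width: 0.999
gripper_force: 0.0
```

Emit:
servo_tool([
  [[0, 0, 0, 0, 0, 0, 0], [1, 0, 0, 0, 0, 0, 0], [1, 0, 0, 0, 0, 0, 0], [1, 0, 0, 0, 0, 0, 0], [1, 0, 0, 0, 0, 0, 0]],
])

```text
time_s: 78.0
tcp_pos: [0.6055, -0.0165, 0.1604]
ee_rot: [[0.997, -0.071, 0.002], [-0.071, -0.997, 0.0], [0.002, -0.001, -1.0]]
wrist_force: [0.2, -0.3, 0.1]
gripper_width: 0.718
gripper_force: 0.0
```

Run:
```python
from h import *
st();c=cap("wrist","w32")
for b in capz(c,.191):print(b)
```

```text
78.0 [ 0.6055 -0.0165  0.1604] -4.06 F [ 0.18 -0.26  0.09] w 0.718 g 0.0
(array([ 0.6065, -0.0173,  0.191 ]), [253, 290, 53, 27, 1331])
```

Emit:
servo_tool([
  [[1, 0, 0, 0, 0, 0, 0], [1, 0, 0, 0, 0, 0, 0], [1, 0, 0, 0, 0, 0, 0], [1, 0, 0, 0, 0, 0, 0], [1, 0, 0, 0, 0, 0, 0]],
])

```text
time_s: 78.55
tcp_pos: [0.605, -0.0168, 0.1592]
ee_rot: [[0.997, -0.071, -0.0], [-0.071, -0.997, -0.0], [-0.0, 0.0, -1.0]]
wrist_force: [0.5, -0.4, -0.6]
gripper_width: 0.252
gripper_force: 30.0
```

Emit:
servo_tool([
  [[1, 0, 0, 0, 0, 0, 0], [1, 0, 0, -4, 0, 0, 0], [1, 0, 0, -10, 0, 0, 0], [1, 0, 0, -17, 0, 0, 0], [1, 0, 0, -23, 0, 0, 0]],
])

```text
time_s: 79.05
tcp_pos: [0.6052, -0.0166, 0.183]
ee_rot: [[0.998, -0.071, 0.001], [-0.071, -0.998, 0.0], [0.001, -0.0, -1.0]]
wrist_force: [-0.6, 0.1, -2.6]
gripper_width: 0.252
gripper_force: 30.0
```

Emit:
servo_tool([
  [[1, -6, 0, 0, 0, 0, 0], [1, -20, 0, 0, 0, 0, 0], [1, -38, 0, 0, 0, 0, 0], [1, -56, 0, 0, 0, 0, 0], [1, -72, 0, 0, 0, 0, 0]],
])

```text
time_s: 79.55
tcp_pos: [0.5317, -0.0116, 0.1821]
ee_rot: [[0.997, -0.071, -0.001], [-0.071, -0.997, 0.0], [-0.001, -0.0, -1.0]]
wrist_force: [0.2, 0.5, -2.3]
gripper_width: 0.252
gripper_force: 30.0
```

Emit:
servo_tool([
  [[1, -4, 0, -5, 0, 0, 0], [1, -4, 0, -35, 0, 0, 0], [1, -4, 0, -75, 0, 0, 0], [1, -4, 0, -115, 0, 0, 0], [1, -4, 0, -156, 0, 0, 0]],
])

```text
time_s: 80.05
tcp_pos: [0.5292, -0.0114, 0.3403]
ee_rot: [[0.997, -0.071, 0.001], [-0.071, -0.997, 0.0], [0.001, -0.0, -1.0]]
wrist_force: [1.1, 0.9, -2.9]
gripper_width: 0.251
gripper_force: 30.0
```

Emit:
servo_tool([
  [[1, 0, 0, 0, 0, 0, 0], [1, 0, 0, 0, 0, 0, 0], [1, 0, 0, 0, 0, 0, 0], [1, 0, 0, 0, 0, 0, 0], [1, 0, 0, 0, 0, 0, 0]],
])

```text
time_s: 80.55
tcp_pos: [0.5289, -0.0113, 0.3369]
ee_rot: [[0.997, -0.071, -0.003], [-0.071, -0.997, -0.001], [-0.003, 0.001, -1.0]]
wrist_force: [-0.3, -1.0, -1.4]
gripper_width: 0.254
gripper_force: 30.0
```

Run:
```python
from h import *
st();z=r.sense()["tcp_pos"][2];c=cap("wrist","w33");st()
for b in capz(c,z+.031):print(b)
print(delta([.5838,-.150,.34],-109.7))
```

```text
80.55 [ 0.5289 -0.0113  0.3369] -4.06 F [-0.3  -1.03 -1.38] w 0.254 g 30.0
80.6 [ 0.5291 -0.0113  0.3372] -4.05 F [ 1.08  1.2  -2.17] w 0.253 g 30.0
(array([ 0.5302, -0.0116,  0.3679]), [251, 290, 55, 27, 1375])
(array([ 64.4, 134.5,  -2.8]), np.float64(1.844))
```

Emit:
servo_tool([
  [[1, 6, 13, -1, 0, 0, 0], [1, 20, 42, -2, 0, 0, 0], [1, 38, 80, -3, 0, 0, 0], [1, 54, 113, -3, 0, 0, 0], [1, 64, 134, -3, 0, 0, 0]],
])

```text
time_s: 81.1
tcp_pos: [0.5843, -0.1525, 0.3405]
ee_rot: [[0.997, -0.073, -0.001], [-0.073, -0.997, -0.001], [-0.001, 0.001, -1.0]]
wrist_force: [-0.1, 0.9, -2.6]
gripper_width: 0.253
gripper_force: 30.0
```

Emit:
servo_tool([
  [[1, 0, 0, 0, 0, 0, 0.1], [1, 0, 0, 0, 0, 0, 0.22], [1, 0, 0, 0, 0, 0, 0.35], [1, 0, 0, 0, 0, 0, 0.48], [1, 0, 0, 0, 0, 0, 0.61]],
])

```text
time_s: 81.6
tcp_pos: [0.5837, -0.1504, 0.3408]
ee_rot: [[0.773, -0.634, -0.001], [-0.634, -0.773, -0.0], [-0.0, 0.001, -1.0]]
wrist_force: [0.1, 0.7, -2.3]
gripper_width: 0.252
gripper_force: 30.0
```

Emit:
servo_tool([
  [[1, 0, 0, 0, 0, 0, 0.13], [1, 0, 0, 0, 0, 0, 0.26], [1, 0, 0, 0, 0, 0, 0.39], [1, 0, 0, 0, 0, 0, 0.52], [1, 0, 0, 0, 0, 0, 0.65]],
])

```text
time_s: 82.1
tcp_pos: [0.5837, -0.1503, 0.3408]
ee_rot: [[0.232, -0.973, -0.001], [-0.973, -0.232, -0.0], [0.0, 0.001, -1.0]]
wrist_force: [-0.8, -0.3, -1.9]
gripper_width: 0.252
gripper_force: 30.0
```

Emit:
servo_tool([
  [[1, 0, 0, 0, 0, 0, 0.13], [1, 0, 0, 0, 0, 0, 0.26], [1, 0, 0, 0, 0, 0, 0.39], [1, 0, 0, 0, 0, 0, 0.5], [1, 0, 0, 0, 0, 0, 0.584]],
])

```text
time_s: 82.6
tcp_pos: [0.5837, -0.1503, 0.3408]
ee_rot: [[-0.341, -0.94, -0.001], [-0.94, 0.341, -0.0], [0.001, 0.001, -1.0]]
wrist_force: [0.2, 0.3, -2.7]
gripper_width: 0.252
gripper_force: 30.0
```

Run:
```python
from h import *
st();z=r.sense()["tcp_pos"][2];c=cap("wrist","w34");c=cap("wrist","w34");st()
for b in capz(c,z+.031):print(b)
print(delta([.5838,-.150,.278],-109.7))
```

```text
82.6 [ 0.5837 -0.1503  0.3408] -109.96 F [ 0.23  0.31 -2.65] w 0.252 g 30.0
82.7 [ 0.5837 -0.1502  0.3409] -109.73 F [-0.34 -0.82 -2.55] w 0.25 g 30.0
(array([ 0.5847, -0.1507,  0.3718]), [251, 290, 54, 27, 1387])
(array([-0.2, -0. , 62.9]), np.float64(-0.0))
```

Emit:
servo_tool([
  [[1, 0, 0, 8, 0, 0, 0], [1, 0, 0, 25, 0, 0, 0], [1, 0, 0, 42, 0, 0, 0], [1, 0, 0, 56, 0, 0, 0], [1, 0, 0, 63, 0, 0, 0]],
])

```text
time_s: 83.2
tcp_pos: [0.5828, -0.1495, 0.2759]
ee_rot: [[-0.336, -0.942, -0.004], [-0.942, 0.336, 0.0], [0.001, 0.004, -1.0]]
wrist_force: [-0.8, 0.5, -2.8]
gripper_width: 0.251
gripper_force: 30.0
```

Emit:
servo_tool([
  [[1, 2, 0, 0, 0, 0, 0], [1, 10, 0, 0, 0, 0, 0], [1, 20, 0, 0, 0, 0, 0], [1, 28, 0, 0, 0, 0, 0], [1, 34, 0, 0, 0, 0, 0]],
])

```text
time_s: 83.7
tcp_pos: [0.5719, -0.1826, 0.2788]
ee_rot: [[-0.338, -0.941, 0.001], [-0.941, 0.338, -0.0], [-0.0, -0.001, -1.0]]
wrist_force: [-0.3, -0.2, -2.6]
gripper_width: 0.254
gripper_force: 30.0
```

Emit:
servo_tool([
  [[1, 8, 0, 0, 0, 0, 0], [1, 16, 0, 0, 0, 0, 0], [1, 24, 0, 0, 0, 0, 0], [1, 30, 0, 0, 0, 0, 0], [1, 33, 0, 0, 0, 0, 0]],
])

```text
time_s: 84.2
tcp_pos: [0.5607, -0.2132, 0.2782]
ee_rot: [[-0.338, -0.941, -0.0], [-0.941, 0.338, -0.0], [0.0, 0.0, -1.0]]
wrist_force: [0.8, 0.5, -1.6]
gripper_width: 0.253
gripper_force: 30.0
```

Emit:
servo_tool([
  [[1, 0, 0, 0, 0, 0, 0], [1, 0, 0, 3, 0, 0, 0], [1, 0, 0, 7, 0, 0, 0], [1, 0, 0, 11, 0, 0, 0], [1, 0, 0, 15, 0, 0, 0]],
])

```text
time_s: 84.7
tcp_pos: [0.561, -0.2123, 0.2627]
ee_rot: [[-0.337, -0.942, -0.001], [-0.942, 0.337, 0.0], [0.0, 0.001, -1.0]]
wrist_force: [-0.0, 0.4, -3.3]
gripper_width: 0.251
gripper_force: 30.0
```

Run:
```python
from h import *
st();c=cap("wrist","w35");z=r.sense()["tcp_pos"][2]
for b in capz(c,z+.031):print(b)
```

```text
84.7 [ 0.561  -0.2123  0.2627] -109.69 F [-0.02  0.39 -3.33] w 0.251 g 30.0
(array([ 0.5621, -0.2122,  0.2928]), [251, 290, 55, 27, 1386])
```

Emit:
servo_tool([
  [[1, 0, 0, 3, 0, 0, 0], [1, 0, 0, 6, 0, 0, 0], [1, 0, 0, 9, 0, 0, 0], [1, 0, 0, 12, 0, 0, 0], [1, 0, 0, 15, 0, 0, 0]],
])

```text
time_s: 85.25
tcp_pos: [0.5611, -0.2126, 0.2482]
ee_rot: [[-0.337, -0.941, 0.0], [-0.941, 0.337, -0.0], [0.0, -0.0, -1.0]]
wrist_force: [-0.5, 0.5, -1.5]
gripper_width: 0.252
gripper_force: 30.0
```

Emit:
servo_tool([
  [[1, 0, 0, 3, 0, 0, 0], [1, 0, 0, 6, 0, 0, 0], [1, 0, 0, 8, 0, 0, 0], [1, 0, 0, 10, 0, 0, 0], [1, 0, 0, 12, 0, 0, 0]],
])

```text
time_s: 85.75
tcp_pos: [0.5611, -0.2126, 0.2363]
ee_rot: [[-0.337, -0.941, 0.0], [-0.941, 0.337, -0.0], [0.0, -0.0, -1.0]]
wrist_force: [-0.5, -0.6, -1.2]
gripper_width: 0.254
gripper_force: 30.0
```

Run:
```python
from h import *
F=[]
for i in range(10):
    s=cap("scene");F.append(r.sense()["wrist_force"])
print(np.mean(F,0),np.std(F,0));st();print("\n".join(dial(s)[:3]))
```

```text
[ 0.00713347  0.37268748 -0.78435765] [0.44978393 0.57945364 0.41345052]
86.25 [ 0.5611 -0.2126  0.2364] -109.71 F [-0.08  0.91 -0.49] w 0.251 g 30.0
rrr................gggggkkkggg.rrrrr................
....................gggggkkgggg.rrrrrrrrrrrr........
....................gggggkkkgggg.rrrrrrrrrrrrrrrrrr.
```

Emit:
servo_tool([
  [[1, 0, 0, 2, 0, 0, 0], [1, 0, 0, 4, 0, 0, 0], [1, 0, 0, 6, 0, 0, 0], [1, 0, 0, 8, 0, 0, 0], [1, 0, 0, 8, 0, 0, 0]],
])

```text
time_s: 86.75
tcp_pos: [0.5612, -0.2126, 0.228]
ee_rot: [[-0.337, -0.941, 0.0], [-0.941, 0.337, -0.0], [0.0, -0.0, -1.0]]
wrist_force: [0.7, -0.3, 0.6]
gripper_width: 0.249
gripper_force: 30.0
```

Emit:
servo_tool([
  [[1, 0, 0, 0, 0, 0, 0], [0.35, 0, 0, 0, 0, 0, 0], [0.35, 0, 0, 0, 0, 0, 0], [0.35, 0, 0, 0, 0, 0, 0], [0.35, 0, 0, 0, 0, 0, 0]],
])

```text
time_s: 87.25
tcp_pos: [0.5609, -0.2125, 0.2283]
ee_rot: [[-0.337, -0.941, -0.0], [-0.941, 0.337, 0.0], [-0.0, 0.0, -1.0]]
wrist_force: [0.4, -0.1, 0.7]
gripper_width: 0.532
gripper_force: 0.0
```

Emit:
servo_tool([
  [[0.35, 0, 0, 0, 0, 0, 0], [0.35, 0, 0, -10, 0, 0, 0], [0.35, 0, 0, -30, 0, 0, 0], [0.35, 0, 0, -50, 0, 0, 0], [0.35, 0, 0, -70, 0, 0, 0]],
])

```text
time_s: 87.75
tcp_pos: [0.5611, -0.2126, 0.2999]
ee_rot: [[-0.337, -0.941, 0.001], [-0.941, 0.337, -0.0], [0.0, -0.001, -1.0]]
wrist_force: [0.2, -0.5, 0.0]
gripper_width: 0.648
gripper_force: 0.0
```

Emit:
servo_tool([
  [[0.35, 0, 0, 0, 0, 0, 0], [0.35, 0, 0, 0, 0, 0, 0], [0.35, 0, 0, 0, 0, 0, 0], [0.35, 0, 0, 0, 0, 0, 0], [0.35, 0, 0, 0, 0, 0, 0]],
])

```text
time_s: 88.25
tcp_pos: [0.5608, -0.2125, 0.2974]
ee_rot: [[-0.337, -0.941, -0.002], [-0.941, 0.337, 0.0], [0.0, 0.002, -1.0]]
wrist_force: [-0.2, 0.7, -0.5]
gripper_width: 0.652
gripper_force: 0.0
```

Emit:
servo_tool([
  [[0.35, 0, 0, 0, 0, 0, 0], [0.35, 0, 0, 0, 0, 0, 0], [0.35, 0, 0, 0, 0, 0, 0], [0.35, 0, 0, 0, 0, 0, 0], [0.35, 0, 0, 0, 0, 0, 0]],
])

```text
time_s: 88.75
tcp_pos: [0.561, -0.2125, 0.2983]
ee_rot: [[-0.337, -0.941, 0.0], [-0.941, 0.337, -0.0], [-0.0, -0.0, -1.0]]
wrist_force: [0.2, -0.6, 0.7]
gripper_width: 0.653
gripper_force: 0.0
```

Emit:
servo_tool([
  [[0.35, 0, 0, 0, 0, 0, 0], [0.35, 0, 0, 0, 0, 0, 0], [0.35, 0, 0, 0, 0, 0, 0], [0.35, 0, 0, 0, 0, 0, 0], [0.35, 0, 0, 0, 0, 0, 0]],
])

```text
time_s: 89.25
tcp_pos: [0.561, -0.2125, 0.2982]
ee_rot: [[-0.337, -0.941, 0.0], [-0.941, 0.337, 0.0], [-0.0, -0.0, -1.0]]
wrist_force: [0.6, -0.5, -0.5]
gripper_width: 0.647
gripper_force: 0.0
```

Emit:
servo_tool([
  [[0.35, 0, 0, 0, 0, 0, 0], [0.35, 0, 0, 0, 0, 0, 0], [0.35, 0, 0, 0, 0, 0, 0], [0.35, 0, 0, 0, 0, 0, 0], [0.35, 0, 0, 0, 0, 0, 0]],
])

```text
time_s: 89.75
tcp_pos: [0.561, -0.2125, 0.2983]
ee_rot: [[-0.337, -0.941, 0.0], [-0.941, 0.337, -0.0], [0.0, -0.0, -1.0]]
wrist_force: [0.2, -0.5, -0.2]
gripper_width: 0.647
gripper_force: 0.0
```

Run:
```python
from h import *
st();sag();sag();t=cap("top","t36")
for n in("red","green"):print(n,tray(t,n))
```

```text
89.75 [ 0.561  -0.2125  0.2983] -109.71 F [ 0.21 -0.47 -0.23] w 0.647 g 0.0
cap [ 0.5604 -0.2138  0.2571] gap 0.0004 sag 0.0269
rrr................ggggggggkkk.rrrrr................
....................ggggggggkkk.rrrrrrrrrrrr........
....................gggggggg.kkg.rrrrrrrrrrrrrrrrrr.
.....................ggggggggkkkkrrrrrrrrrrrrrrrrrrr
kkkkkkkkkkk...........ggggggggkkk.rrrrrrrrrrrrrrrrrr
kkkkkkkkkkkkk.........ggggggggkkkk.rrrrrrrrrrrrrrrrr
cap [ 0.5604 -0.2139  0.2571] gap 0.0004 sag 0.0269
rrr................ggggggggkkk.rrrrr................
....................ggggggggkkk.rrrrrrrrrrrr........
....................gggggggg.kkg.rrrrrrrrrrrrrrrrrr.
.....................ggggggggkkkkrrrrrrrrrrrrrrrrrrr
kkkkkkkkkkk...........ggggggggkkk.rrrrrrrrrrrrrrrrrr
kkkkkkkkkkkkk.........ggggggggkkkk.rrrrrrrrrrrrrrrrr
red ((0.4724816679954529, 0.2897908687591553), (0.147084578871727, 0.15398935973644257), 81.63329315185547)
green ((0.40454718470573425, 0.09512816369533539), (0.15477581322193146, 0.1538160741329193), 6.248486042022705)
```

Jar 4's pointer is at rest in the green (sag about 27 mm), so it is dry.

Emit:
servo_tool([
  [[0.35, 1, 0, 10, 0, 0, 0], [0.35, 1, 0, 28, 0, 0, 0], [0.35, 1, 0, 46, 0, 0, 0], [0.35, 1, 0, 61, 0, 0, 0], [0.35, 1, 0, 70, 0, 0, 0]],
])

```text
time_s: 90.5
tcp_pos: [0.5598, -0.2133, 0.2261]
ee_rot: [[-0.338, -0.941, -0.003], [-0.941, 0.338, 0.001], [0.0, 0.003, -1.0]]
wrist_force: [-0.7, -0.5, -0.0]
gripper_width: 0.649
gripper_force: 0.0
```

Emit:
servo_tool([
  [[0.35, 0, 0, 0, 0, 0, 0], [1, 0, 0, 0, 0, 0, 0], [1, 0, 0, 0, 0, 0, 0], [1, 0, 0, 0, 0, 0, 0], [1, 0, 0, 0, 0, 0, 0]],
])

```text
time_s: 91.0
tcp_pos: [0.5609, -0.2135, 0.2289]
ee_rot: [[-0.337, -0.941, 0.001], [-0.941, 0.337, -0.0], [-0.0, -0.001, -1.0]]
wrist_force: [0.1, 0.8, -0.1]
gripper_width: 0.371
gripper_force: 0.0
```

Emit:
servo_tool([
  [[1, 0, 0, 0, 0, 0, 0], [1, 0, 0, 0, 0, 0, 0], [1, 0, 0, 0, 0, 0, 0], [1, 0, 0, 0, 0, 0, 0], [1, 0, 0, 0, 0, 0, 0]],
])

```text
time_s: 91.5
tcp_pos: [0.5609, -0.2135, 0.2284]
ee_rot: [[-0.337, -0.941, 0.001], [-0.941, 0.337, -0.0], [-0.0, -0.001, -1.0]]
wrist_force: [0.2, -0.4, -0.6]
gripper_width: 0.251
gripper_force: 30.0
```

Emit:
servo_tool([
  [[1, 0, 0, -4, 0, 0, 0], [1, 0, 0, -9, 0, 0, 0], [1, 0, 0, -14, 0, 0, 0], [1, 0, 0, -19, 0, 0, 0], [1, 0, 0, -24, 0, 0, 0]],
])

```text
time_s: 92.0
tcp_pos: [0.5601, -0.2133, 0.2523]
ee_rot: [[-0.337, -0.941, -0.002], [-0.941, 0.337, 0.001], [-0.0, 0.002, -1.0]]
wrist_force: [-0.1, 0.2, -2.9]
gripper_width: 0.248
gripper_force: 30.0
```

Emit:
servo_tool([
  [[1, 0, 0, -5, 0, 0, 0], [1, 0, 0, -10, 0, 0, 0], [1, 0, 0, -15, 0, 0, 0], [1, 0, 0, -20, 0, 0, 0], [1, 0, 0, -26, 0, 0, 0]],
])

```text
time_s: 92.5
tcp_pos: [0.5605, -0.2134, 0.2785]
ee_rot: [[-0.337, -0.941, -0.001], [-0.941, 0.337, 0.0], [0.0, 0.001, -1.0]]
wrist_force: [-0.4, 0.3, -2.4]
gripper_width: 0.251
gripper_force: 30.0
```

Run:
```python
from h import *
st();z=r.sense()["tcp_pos"][2];c=cap("wrist","w37")
for b in capz(c,z+.031):print(b)
```

```text
92.5 [ 0.5605 -0.2134  0.2785] -109.71 F [-0.38  0.35 -2.43] w 0.251 g 30.0
(array([ 0.5615, -0.2137,  0.3095]), [252, 290, 53, 27, 1379])
(array([ 0.4958, -0.1258,  0.3095]), [464, 413, 20, 7, 92])
```

Emit:
servo_tool([
  [[1, -6, 0, 0, 0, 0, 0], [1, -20, 0, 0, 0, 0, 0], [1, -38, 0, 0, 0, 0, 0], [1, -56, 0, 0, 0, 0, 0], [1, -72, 0, 0, 0, 0, 0]],
])

```text
time_s: 93.05
tcp_pos: [0.5856, -0.1435, 0.278]
ee_rot: [[-0.336, -0.942, -0.0], [-0.942, 0.336, 0.0], [-0.0, 0.0, -1.0]]
wrist_force: [-0.1, 0.2, -2.5]
gripper_width: 0.252
gripper_force: 30.0
```

Emit:
servo_tool([
  [[1, -6, 0, 0, 0, 0, 0], [1, -6, 0, -15, 0, 0, 0], [1, -6, 0, -35, 0, 0, 0], [1, -6, 0, -52, 0, 0, 0], [1, -6, 0, -62, 0, 0, 0]],
])

```text
time_s: 93.55
tcp_pos: [0.5875, -0.1398, 0.3419]
ee_rot: [[-0.337, -0.942, 0.002], [-0.942, 0.337, -0.0], [-0.0, -0.002, -1.0]]
wrist_force: [-0.8, 0.4, -1.9]
gripper_width: 0.248
gripper_force: 30.0
```

Emit:
servo_tool([
  [[1, 0, 0, 0, 0, 0, -0.1], [1, 0, 0, 0, 0, 0, -0.22], [1, 0, 0, 0, 0, 0, -0.35], [1, 0, 0, 0, 0, 0, -0.459], [1, 0, 0, 0, 0, 0, -0.459]],
])

```text
time_s: 94.05
tcp_pos: [0.5868, -0.1398, 0.3398]
ee_rot: [[0.115, -0.993, -0.001], [-0.993, -0.115, 0.0], [-0.0, 0.001, -1.0]]
wrist_force: [1.2, -0.4, -2.2]
gripper_width: 0.254
gripper_force: 30.0
```

Emit:
servo_tool([
  [[1, -15, 10, 0, 0, 0, 0], [1, -42, 27, 0, 0, 0, 0], [1, -75, 48, 0, 0, 0, 0], [1, -108, 69, 0, 0, 0, 0], [1, -140, 90, 0, 0, 0, 0]],
])

```text
time_s: 94.55
tcp_pos: [0.4803, -0.0104, 0.34]
ee_rot: [[0.111, -0.994, -0.0], [-0.994, -0.111, 0.0], [-0.0, 0.0, -1.0]]
wrist_force: [1.0, 0.6, -2.2]
gripper_width: 0.252
gripper_force: 30.0
```

Emit:
servo_tool([
  [[1, -32, 20, 0, 0, 0, 0], [1, -64, 41, 0, 0, 0, 0], [1, -96, 61, 0, 0, 0, 0], [1, -125, 80, 0, 0, 0, 0], [1, -148, 95, 0, 0, 0, 0]],
])

```text
time_s: 95.05
tcp_pos: [0.3687, 0.1257, 0.3404]
ee_rot: [[0.113, -0.994, 0.0], [-0.994, -0.113, 0.001], [-0.001, -0.0, -1.0]]
wrist_force: [1.5, 0.5, -2.0]
gripper_width: 0.253
gripper_force: 30.0
```

Emit:
servo_tool([
  [[1, 0, 0, 0, 0, 0, 0], [1, 0, 0, 0, 0, 0, 0], [1, 0, 0, 0, 0, 0, 0], [1, 0, 0, 0, 0, 0, 0], [1, 0, 0, 0, 0, 0, 0]],
])

```text
time_s: 95.55
tcp_pos: [0.3705, 0.1243, 0.3401]
ee_rot: [[0.113, -0.994, -0.0], [-0.994, -0.113, -0.0], [0.0, 0.0, -1.0]]
wrist_force: [-0.0, 0.4, -1.7]
gripper_width: 0.254
gripper_force: 30.0
```

Run:
```python
from h import *
st();z=r.sense()["tcp_pos"][2];c=cap("wrist","w38")
for b in capz(c,.171):print(b)
print(delta([.3704,.1254,.14],-83.6))
for X in((.4933,.0252,.028),(.3375,.0075,.028),(.3181,.1652,.028)):print(proj(c,X).round(1))
m=mask(c,"green");b=max(blobs(m),key=lambda b:b[0][4]);print(b[0],cv2.boxPoints(tray(c,"green")).round(4))
```

```text
95.55 [0.3705 0.1243 0.3401] -83.52 F [-0.04  0.36 -1.69] w 0.254 g 30.0
(array([0.4442, 0.0674, 0.171 ]), [199, 125, 24, 19, 388])
(array([0.4368, 0.1321, 0.171 ]), [203, 191, 23, 17, 324])
(array([0.3581, 0.2419, 0.171 ]), [252, 290, 53, 27, 1385])
(array([ -1. ,  -0. , 200.1]), np.float64(0.002))
[198.4  97.6]
[312.1  97.4]
[310.4 209.3]
[ 204  103  104  102 5554] [[0.3263 0.1581]
 [0.3422 0.0155]
 [0.4856 0.0315]
 [0.4697 0.1742]]
```

View pics/w38.png

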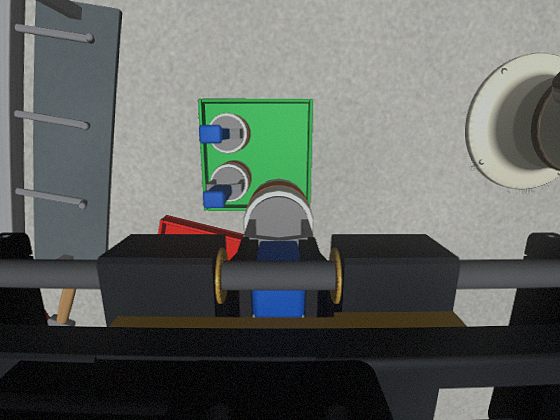

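The wrist view shows jars 3 and 1 upright in the green tray at about (222,133) and (225,188). The slot below the held jar is free, and the tray corners are where predicted.

Emit:
servo_tool([
  [[1, 0, 0, 20, 0, 0, 0], [1, -1, 0, 60, 0, 0, 0], [1, -1, 0, 100, 0, 0, 0], [1, -1, 0, 140, 0, 0, 0], [1, -1, 0, 172, 0, 0, 0]],
])

```text
time_s: 96.1
tcp_pos: [0.3696, 0.125, 0.1664]
ee_rot: [[0.113, -0.994, -0.001], [-0.994, -0.113, -0.001], [0.001, 0.001, -1.0]]
wrist_force: [0.8, 0.1, -2.9]
gripper_width: 0.256
gripper_force: 30.0
```

Emit:
servo_tool([
  [[1, 0, 0, 6, 0, 0, 0], [1, 0, 0, 12, 0, 0, 0], [1, 0, 0, 17, 0, 0, 0], [1, 0, 0, 21, 0, 0, 0], [1, 0, 0, 24, 0, 0, 0]],
])

```text
time_s: 96.6
tcp_pos: [0.3706, 0.1263, 0.1449]
ee_rot: [[0.115, -0.993, 0.002], [-0.993, -0.115, 0.001], [-0.001, -0.002, -1.0]]
wrist_force: [0.2, -0.4, -3.3]
gripper_width: 0.255
gripper_force: 30.0
```

Emit:
servo_tool([
  [[1, 0, 0, 1, 0, 0, 0], [1, 0, 0, 1.5, 0, 0, 0], [1, 0, 0, 2, 0, 0, 0], [1, 0, 0, 2, 0, 0, 0], [1, 0, 0, 2, 0, 0, 0]],
])

```text
time_s: 97.1
tcp_pos: [0.3701, 0.1259, 0.1424]
ee_rot: [[0.115, -0.993, 0.0], [-0.993, -0.115, 0.0], [-0.0, -0.0, -1.0]]
wrist_force: [-0.2, 0.0, -1.8]
gripper_width: 0.248
gripper_force: 30.0
```

Emit:
servo_tool([
  [[1, 0, 0, 0.5, 0, 0, 0], [1, 0, 0, 0.5, 0, 0, 0], [1, 0, 0, 1, 0, 0, 0], [1, 0, 0, 1, 0, 0, 0], [1, 0, 0, 1, 0, 0, 0]],
])

```text
time_s: 97.6
tcp_pos: [0.3703, 0.126, 0.142]
ee_rot: [[0.115, -0.993, 0.001], [-0.993, -0.115, 0.0], [-0.0, -0.001, -1.0]]
wrist_force: [-2.5, 0.9, 4.6]
gripper_width: 0.255
gripper_force: 30.0
```

Emit:
servo_tool([
  [[1, 0, 0, -0.5, 0, 0, 0], [0.35, 0, 0, -0.5, 0, 0, 0], [0.35, 0, 0, -0.5, 0, 0, 0], [0.35, 0, 0, -0.5, 0, 0, 0], [0.35, 0, 0, -0.5, 0, 0, 0]],
])

```text
time_s: 98.1
tcp_pos: [0.3701, 0.1258, 0.1417]
ee_rot: [[0.115, -0.993, 0.0], [-0.993, -0.115, 0.0], [-0.0, -0.0, -1.0]]
wrist_force: [-0.9, -0.2, 0.1]
gripper_width: 0.529
gripper_force: 0.0
```

Emit:
servo_tool([
  [[0.35, 0, 0, -8, 0, 0, 0], [0.35, 0, 0, -30, 0, 0, 0], [0.35, 0, 0, -65, 0, 0, 0], [0.35, 0, 0, -105, 0, 0, 0], [0.35, 0, 0, -148, 0, 0, 0]],
])

```text
time_s: 98.6
tcp_pos: [0.3696, 0.1254, 0.2916]
ee_rot: [[0.115, -0.993, -0.0], [-0.993, -0.115, -0.0], [0.0, 0.0, -1.0]]
wrist_force: [1.1, 0.8, -0.4]
gripper_width: 0.649
gripper_force: 0.0
```

Emit:
servo_tool([
  [[0.35, 20, 0, -20, 0, 0, 0], [0.35, 60, 0, -40, 0, 0, 0], [0.35, 100, 0, -50, 0, 0, 0], [0.35, 140, 0, -50, 0, 0, 0], [0.35, 180, 0, -50, 0, 0, 0]],
])

```text
time_s: 99.1
tcp_pos: [0.3905, -0.0545, 0.3411]
ee_rot: [[0.115, -0.993, 0.003], [-0.993, -0.115, 0.001], [-0.0, -0.003, -1.0]]
wrist_force: [1.7, 0.5, -0.1]
gripper_width: 0.651
gripper_force: 0.0
```

Emit:
servo_tool([
  [[0.35, 40, 0, 0, 0, 0, 0], [0.35, 60, 0, 0, 0, 0, 0], [0.35, 60, 0, 0, 0, 0, 0], [0.35, 60, 0, 0, 0, 0, 0], [0.35, 60, 0, 0, 0, 0, 0]],
])

```text
time_s: 99.6
tcp_pos: [0.3975, -0.1121, 0.34]
ee_rot: [[0.116, -0.993, 0.0], [-0.993, -0.116, 0.0], [-0.0, -0.0, -1.0]]
wrist_force: [0.3, 0.5, 1.1]
gripper_width: 0.65
gripper_force: 0.0
```

Run:
```python
from h import *
st();s=cap("scene","s39");t=cap("top","t39")
for b in blobs(mask(t,"blue"),12):print(b[0],onz(t,b[1],.171).round(4))
for n in("red","green"):print(n,tray(t,n))
print("\n".join(dial(s)[:2]))
a=cv2.resize(t["pixels"][190:300,110:300],None,fx=3,fy=3,interpolation=cv2.INTER_CUBIC);b=cv2.resize(s["pixels"][100:300,100:480],(570,300))
b=b[:250];cv2.imwrite("pics/c39.png",np.vstack([a[:330],b])[:,:,::-1])
```

```text
99.6 [ 0.3975 -0.1121  0.34  ] -83.36 F [0.25 0.52 1.05] w 0.65 g 0.0
[126 225   7   8  51] [0.5107 0.3231 0.171 ]
[238 256   8   9  54] [0.4435 0.0663 0.171 ]
[210 259   7   9  57] [0.4355 0.1305 0.171 ]
[212 288   7  10  61] [0.3693 0.1241 0.171 ]
red ((0.47249990701675415, 0.28972792625427246), (0.1476999670267105, 0.1533590704202652), 81.7008056640625)
green ((0.40419653058052063, 0.09503412991762161), (0.15550114214420319, 0.1537076085805893), 6.532917022705078)
rrr..............kkkgggggggggg.rrrrr................
..................kkkgggggggggg.rrrrrrrrrrrr........
```

View pics/c39.png

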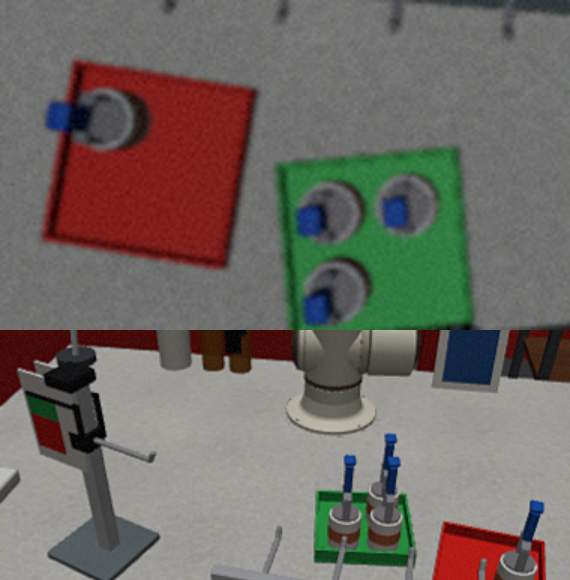

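The final view shows three jars upright in the green tray, one in the red tray, empty pegs, and the scale empty with its pointer at the top.

```bash
python3 -c "
from station import r
print(r.finish_job())"
```

```text
the job is handed in; nothing more can be done
None
```

All four jars were weighed and sorted in order: jars 1, 3 and 4 read dry and stand upright in the green tray, jar 2 read wet and stands in the red tray. The scale is empty, and the job was handed in at about 100 s.

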